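Close down the vision-sorting bench

TASK

Close down the vision bench: stack the black dummy handsets squarely in one pile inside the yellow outline, then take the white calibration plate and hold it level and still over the upward-looking camera, lengthways between the two yellow-tipped pointers with its underside level with their tips, for about two seconds, and then lay it squarely on top of the pile as its cover. At any time, put the hand tools (screwdriver, spanner, hex-key set) into the blue bin and the aluminium profile offcuts into the red bin. Leave the mouse and the lens alone; the number of handsets, tools and offcuts varies.

Things in the scene. Friction and masses are not known exactly. Their poses are not given: they have to be found in the camera images.
- conveyor: stopped belt conveyor, a fixed black belt 160 mm wide (x) and 500 mm long (y) on an aluminium frame 184 mm wide; origin under its centre on the bench; flat belt top 50 mm above the origin (frame edges 2 mm lower)
- station: fixed grey inspection plate, 330 (x) x 210 (y) x 6 mm; origin under its centre on the bench; at its x = -80 mm an upward-looking camera in a white ring light (85 mm square foot, 35 mm high), at its x = +80 mm a white field in a yellow taped outline. It may stand left or right of the robot, the bin tray on the other side
- view (a point): viewing pose of the calibration plate's CENTRE: over the camera lens, 94 mm above the bench, on the line of two upright yellow-tipped pointers (8 mm rods, at 86 mm either side of this point along its y; tips 86 mm above the bench, level with the plate's underside in this pose); the plate's length goes along this frame's y, from pointer to pointer
- pile (a point): centre of the taped outline, on the surface where the pile stands (6 mm above the bench); the pieces' length goes along this frame's y (outline 140 mm along y, 72 mm along x)
- bin_tools: fixed BLUE open bin for hand tools, 150 (x) x 180 (y) x 55 mm high outside, walls and floor 5 mm; origin under its centre, itself 6 mm above the bench (it stands on a thin grey tray beside the red bin; either may be the nearer)
- bin_offcuts: fixed RED open bin for profile offcuts, same size and frame as the blue one
- handset1_c (a point): black dummy handset with a dark screen face on top, a rigid slab lying on the belt, 160 g, 130 x 60 x 16 mm; the point is its centre (8 mm above its underside), x along its length, z up; symmetric end for end. Not every handset is there in every run
- handset2_c (a point): black dummy handset with a dark screen face on top, a rigid slab lying on the belt, 160 g, 130 x 60 x 16 mm; the point is its centre (8 mm above its underside), x along its length, z up; symmetric end for end. Not every handset is there in every run
- handset3_c (a point): black dummy handset with a dark screen face on top, a rigid slab lying on the belt, 160 g, 130 x 60 x 16 mm; the point is its centre (8 mm above its underside), x along its length, z up; symmetric end for end. Not every handset is there in every run
- calplate_c (a point): white calibration plate with black dots on both faces, rigid, lying on the belt, 140 to 280 g, 130 x 60 x 16 mm; the point is its centre (8 mm above its underside), x along its length, z up; symmetric end for end
- screwdriver_c (a point): screwdriver, hand tool: red and black square handle 75 x 24 x 24 mm that reaches from 55 mm behind the point to 20 mm past it, then an 8 mm steel shaft to 55 mm (+x); total 110 mm, 90 g; lying on a dark mat on the bench in front of the conveyor; the point is its centre, x along its length, z up. Not there in every run (12 mm above the bench)
- spanner_c (a point): steel open-ended spanner, hand tool: 120 mm long, 12 mm thick, 18 mm wide along the middle 70 mm, jaws 34 mm wide at both ends, 120 g; lying on a dark mat on the bench in front of the conveyor; the point is its centre, x along its length, z up. Not there in every run (6 mm above the bench)
- hexkeys_c (a point): folding hex-key set, hand tool: orange body 100 x 30 x 22 mm with steel keys on top, about 140 g; lying on a dark mat on the bench in front of the conveyor; the point is its centre, x along its length, z up. Not there in every run (11 mm above the bench)
- offcut_long_c (a point): slotted aluminium profile offcut, 110 x 30 x 30 mm, about 120 g; lying on a dark mat on the bench in front of the conveyor; the point is its centre, x along its length, z up. Not there in every run (15 mm above the bench)
- offcut_short_c (a point): slotted aluminium profile offcut, 80 x 30 x 30 mm, about 90 g; lying on a dark mat on the bench in front of the conveyor; the point is its centre, x along its length, z up. Not there in every run (15 mm above the bench)
- mouse_c (a point): black computer mouse beyond the conveyor, 105 x 60 x 30 mm, loose; leave it alone; the point is its centre
- lens_c (a point): black camera lens standing beyond the conveyor, 60 mm across, 62 mm high, loose; leave it alone; the point is its centre

How it is judged (in metres and radians):
On the way, in this order (a step that is already met when the one before it is completed fails the run):
1. all the handsets present are piled squarely in the outline and let go (horizontal distance between each of handset1_c, handset2_c, handset3_c and pile below 0.008 m and angle between each of handset1_c, handset2_c, handset3_c's own z axis and vertical below 0.08 rad and angle between the x axis of each of handset1_c, handset2_c, handset3_c and the y axis of pile, either way round below 0.1 rad and height (world z) of each of handset1_c, handset2_c, handset3_c below 0.068 m and contact force between the fingers and handset1 below 0.1 N and contact force between the fingers and handset2 below 0.1 N and contact force between the fingers and handset3 below 0.1 N), for 0.3 s.
2. the calibration plate is held still and level at the viewing pose over the camera for at least 1.5 s (horizontal distance between calplate_c and view below 0.015 m and z of calplate_c in the frame of view between -0.012 and 0.012 m and angle between calplate_c's own z axis and vertical below 0.12 rad and angle between the x axis of calplate_c and the y axis of view, either way round below 0.14 rad and linear speed of calplate below 0.03 m/s), for 1.5 s.
At the end, for the whole second after the job is handed in: All handsets present and, on top, the calibration plate lie flat in one pile, each centred within 8 mm of the outline's centre and 0.1 rad of its length; each tool present has its centre inside the blue bin below the rim, each offcut inside the red bin; all at rest (horizontal distance between each of handset1_c, handset2_c, handset3_c, calplate_c and pile below 0.008 m and angle between each of handset1_c, handset2_c, handset3_c, calplate_c's own z axis and vertical below 0.08 rad and angle between the x axis of each of handset1_c, handset2_c, handset3_c, calplate_c and the y axis of pile, either way round below 0.1 rad and height (world z) of each of handset1_c, handset2_c, handset3_c below 0.068 m and z of calplate_c in the frame of handset1_c above 0.01 m and z of calplate_c in the frame of handset2_c above 0.01 m and z of calplate_c in the frame of handset3_c above 0.01 m and height (world z) of calplate_c below 0.085 m and x of screwdriver_c in the frame of bin_tools between -0.07 and 0.07 m and y of screwdriver_c in the frame of bin_tools between -0.085 and 0.085 m and z of each of screwdriver_c, spanner_c, hexkeys_c in the frame of bin_tools below 0.055 m and x of spanner_c in the frame of bin_tools between -0.07 and 0.07 m and y of spanner_c in the frame of bin_tools between -0.085 and 0.085 m and x of hexkeys_c in the frame of bin_tools between -0.07 and 0.07 m and y of hexkeys_c in the frame of bin_tools between -0.085 and 0.085 m and x of offcut_long_c in the frame of bin_offcuts between -0.07 and 0.07 m and y of offcut_long_c in the frame of bin_offcuts between -0.085 and 0.085 m and z of each of offcut_long_c, offcut_short_c in the frame of bin_offcuts below 0.055 m and x of offcut_short_c in the frame of bin_offcuts between -0.07 and 0.07 m and y of offcut_short_c in the frame of bin_offcuts between -0.085 and 0.085 m and linear speed of each of handset1, handset2, handset3, screwdriver, spanner, hexkeys, offcut_long, offcut_short, calplate below 0.02 m/s); the robot touches nothing.
It fails at once if the mouse beyond the conveyor is pushed more than 30 mm (distance of mouse_c from where it was at the start of the episode above 0.03 m).
It fails at once if the lens beyond the conveyor is pushed more than 30 mm (distance of lens_c from where it was at the start of the episode above 0.03 m).
Of handset1, handset2, handset3 only 2 to 3 are there at a start; the rules pass over those that are not, and their reading is None.
Of screwdriver, spanner, hexkeys, offcut_long, offcut_short only 4 to 5 are there at a start; the rules pass over those that are not, and their reading is None.
At some moment in a run one of screwdriver, spanner, hexkeys, offcut_long, offcut_short, calplate may be knocked a few centimetres aside while the robot is not near it.
It also fails if it takes over 210 s, if anything falls off the work surface, if the arm or the gripper's body presses on something with over 40 N, if the wrist force passes 120 N, or if a joint passes its speed limit or range.

ROBOT

A 7-joint arm with a two-finger parallel gripper is mounted at the origin on the work surface. World frame = base frame: x ahead of the robot, y to its left, z up, the work surface at z = 0. Lengths are in m, angles in degrees, forces in N, time in s.
With the tool pointing down it reaches from about 0.425 to 0.95 m from the base axis. Payload 4.7 kg.
Tool frame: the origin (TCP) lies midway between the tips of the shut fingers; the grasp point (between the pads) lies 19 mm behind it; y points along the fingers, z is the direction in which the jaws open and shut, and the axes are right-handed (so a half turn about y gives the same grasp; the last joint's range is limited). The gripper opens to 85 mm and grips with 20 to 120 N. Pads are 22 mm wide; open, the fingers measure 114 mm over their backs; the gripper's body (76 mm by 85 mm) begins 54 mm behind the grasp point. The pads swing forward as they close: fully open they stand 13 mm farther back than shut.
Start: joints at [73.23, 26.849, -2.785, 87.806, 1.381, 65.374, -4.715], TCP at [0.176, -0.652, 0.231] pointing down, gripper open.
Joint ranges: [-148.3, 148.3], [-19.14, 114.17], [-79.39, 73.82], [5.75, 140.21], [-59.74, 239.74], [12.07, 113.84], [-152.46, 152.46]. Speed limits (degrees/s): [147.25, 147.25, 180, 180, 180, 180, 180].

INTERFACE

Orientations are given as a 3x3 rotation matrix whose columns are the frame's x, y, z axes.
In Python, from cell import bot gives the robot as it stands. The module is installed in compiled form; this text tells all that it offers.
- The arm moves only by the tool apply_moves, never from a script. Its argument "increments" is a list of rows, each an object of numbers: "hand": the closure, from -1 (fully open) to 1 (shut), so that 0 is half open; "dx", "dy", "dz": the shift along the tool's x, y, z in mm; "ax", "ay", "az": the turn, a rotation vector about the tool's x, y, z in degrees. A call has 1 to 5 rows; each row shifts and turns the pose as measured when the row begins, along the tool's axes as they then stand; what a row does not reach is not made up. A row lasts 1/10 s, in which the tool goes at most 50 mm and 8.59 degrees, less where a joint would pass 70% of its speed; a pose out of reach is approached as far as the arm can. A call is refused whole if a number of a shift passes 50 or a number of a turn 8.59, either way. A call with a gripper value outside its range is refused whole. The fingers move at their own pace and stop on an object; "squeeze" is the grip in N (left out, the last holds). Time passes only in rows, so rows that do not move let the fingers close. It gives the time, the measured TCP pose, the force and the opening at its end, in the units of the state.
- bot.read_state(): the state, without advancing time (a new reading comes with each control period).
- bot.capture(name): name is "side" or "top"; returns a dict with "pixels" (480x640x3 uint8, blue, green, red), "K" (3x3 intrinsics, pixels), "dist_coeffs" ([k1, k2, p1, p2, k3] as OpenCV has them; the pictures are not rectified), "extrinsics" (4x4, takes a point from camera to world coordinates). Camera axes: x right, y down, z forward; pixel columns grow to the right and rows downward; lengths in m; the calibration is good to about 2 mm. A picture is of the moment at which its call begins. There is no depth.
- bot.job_done(): hands the job in, once; it reports no verdict.
The state is a dict: "clock": time; "joint_pos": joint angles; "joint_vel": joint speeds; "joint_torque": joint torques, N m; "tool_pos": TCP position; "eef_rot": TCP orientation; "wrist_force": force on the tool from outside, world axes, zero at the start; "wrist_torque": the same for the moment, N m; "gripper_width": opening from 0.0 (shut) to 1.0 (fully open).
Only numpy, scipy, OpenCV 4.12 (cv2) and the standard library are available. Lean on these libraries where they do the work, as an engineer would, in place of code of your own. Each camera call takes 0.05 s, during which the arm holds its last target.

## Working session

There is one attempt and no reset: what is moved stays moved. The work goes in short steps, Python scripts to look and compute and a tool call to move; the robot and the scene stay as the last step left them, time stands still between calls to the robot, and variables do not carry over. Pictures are saved under pics/ and viewed, and the job is handed in when it is done.

Besides the shell and the picture viewer there is one more tool, called after ">>>" by a JSON object that holds its "api" and its "payload", one argument or row to a line. apply_moves: Moves the arm, as the interface text tells. Its arguments: {"type":"object","properties":{"increments":{"type":"array"},"squeeze":{"type":"number"}},"required":["increments"]}

```bash
mkdir -p pics; python3 - <<'E'
from cell import bot
import cv2,numpy as np
s=bot.read_state()
for k,v in s.items(): print(k,np.round(v,4).tolist())
for n in("side","top"):
    c=bot.capture(n); cv2.imwrite(f"pics/{n}0.png",c["pixels"]); print(n,c["K"],c["dist_coeffs"],np.round(c["extrinsics"],4))
E
```

```text
clock 0.0
joint_pos [73.2284, 26.8974, -2.7852, 87.8758, 1.3798, 65.3739, -4.7148]
joint_vel [0.1021, -0.0509, 0.0555, 0.0215, -0.0099, 0.1047, -0.0914]
joint_torque [-0.0011, -51.0312, -0.047, -23.7715, 0.0107, 0.0075, 0.0]
tool_pos [0.1759, -0.6511, 0.2302]
eef_rot [[-0.9654, -0.0006, 0.2608], [-0.2608, 0.0019, -0.9654], [0.0001, -1.0, -0.002]]
wrist_force [0.2572, -0.1191, 0.0361]
wrist_torque [0.0177, 0.0203, 0.008]
gripper_width 0.9977
side [[521.11184835   0.         315.78511647]
 [  0.         521.11184835 238.59727778]
 [  0.           0.           1.        ]] [0.03635964 0.         0.         0.         0.        ] [[-0.8001 -0.4071  0.4405  0.0807]
 [-0.5997  0.5305 -0.5991  0.6893]
 [ 0.0102 -0.7435 -0.6686  0.8531]
 [ 0.      0.      0.      1.    ]]
top [[562.72642116   0.         326.97629188]
 [  0.         562.72642116 244.76788209]
 [  0.           0.           1.        ]] [-0.1737109  0.         0.         0.         0.       ] [[-2.5800e-02 -9.8190e-01  1.8760e-01  3.1390e-01]
 [-9.9970e-01  2.5400e-02 -4.4000e-03  1.8800e-02]
 [-4.0000e-04 -1.8770e-01 -9.8220e-01  1.5335e+00]
 [ 0.0000e+00  0.0000e+00  0.0000e+00  1.0000e+00]]
```

View pics/top0.png

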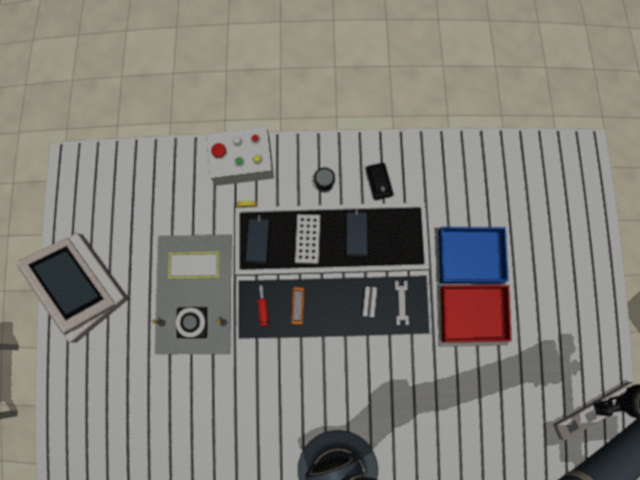

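View pics/side0.png

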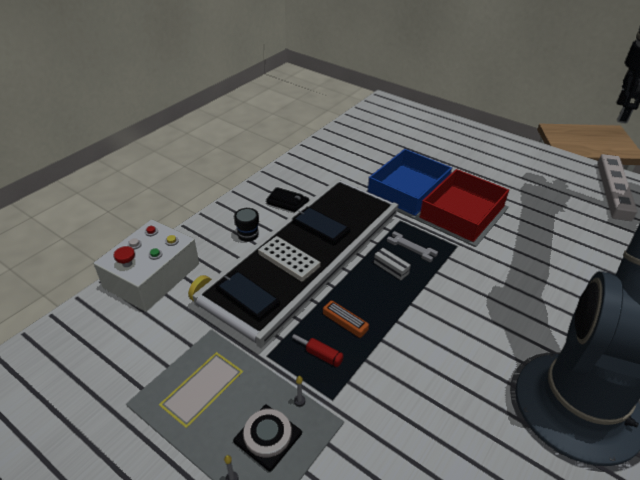

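The pictures show two handsets (top view ~(257,240) and (357,233)), with the plate at (308,238) between them. On the mat are the screwdriver (262,305), hex keys (297,305), one offcut (370,302) and the spanner (402,302). The station is on the left with its outline at (193,265) and camera ring at (190,322). The blue bin is the far one and the red bin the near one.

```bash
cat > h.py <<'E'
import cv2,numpy as np
from cell import bot
def ray(c,uv):
    p=cv2.undistortPoints(np.array(uv,float).reshape(-1,1,2),c["K"],np.array(c["dist_coeffs"]))[:,0]
    E=c["extrinsics"]; d=np.c_[p,np.ones(len(p))]@E[:3,:3].T
    return E[:3,3],d
def plane(c,uv,z):
    o,d=ray(c,uv); return o+d*((z-o[2])/d[:,2])[:,None]
def proj(c,P):
    E=np.linalg.inv(c["extrinsics"]); r,_=cv2.Rodrigues(E[:3,:3])
    return cv2.projectPoints(np.array(P,float).reshape(-1,1,3),r,E[:3,3],c["K"],np.array(c["dist_coeffs"]))[0][:,0]
def tri(cs,uvs):
    A=np.zeros((3,3));b=np.zeros(3);rs=[]
    for c,uv in zip(cs,uvs):
        o,d=ray(c,[uv]);d=d[0]/np.linalg.norm(d[0]);M=np.eye(3)-np.outer(d,d);A+=M;b+=M@o;rs.append((M,o))
    X=np.linalg.solve(A,b);return X,[np.linalg.norm(M@(X-o)) for M,o in rs]
def rect(c,mask,z):
    """largest contour of mask -> world on plane z -> minAreaRect: centre,size,long-axis angle deg"""
    k,_=cv2.findContours(mask,cv2.RETR_EXTERNAL,cv2.CHAIN_APPROX_NONE)
    k=max(k,key=cv2.contourArea); P=plane(c,k[:,0].astype(float),z)[:,:2]
    (x,y),(w,h),a=cv2.minAreaRect((P*1000).astype(np.float32))
    if w<h: w,h,a=h,w,a+90
    return np.round([x,y,w,h,(a+90)%180-90],1), k
def roi(m,x0,y0,x1,y1):
    o=np.zeros_like(m);o[y0:y1,x0:x1]=m[y0:y1,x0:x1];return o
E
python3 - <<'E'
from h import *
c=bot.capture("top");s=bot.capture("side")
im=c["pixels"]; 
for n,(x0,y0,x1,y1) in dict(st=(150,225,240,360),belt=(230,195,430,345)).items():
    cv2.imwrite(f"pics/c_{n}.png",cv2.resize(im[y0:y1,x0:x1],None,fx=4,fy=4,interpolation=cv2.INTER_CUBIC))
hsv=cv2.cvtColor(im,cv2.COLOR_BGR2HSV)
y=roi(cv2.inRange(hsv,(22,60,90),(38,255,255)),160,240,230,290)
print("outline",rect(c,y,.006)[0])
for n,lo,hi in(("blue",(100,150,60),(130,255,255)),("red",(0,150,60),(8,255,255))):
    m=roi(cv2.inRange(hsv,lo,hi),432,220,520,350); m=cv2.morphologyEx(m,cv2.MORPH_CLOSE,np.ones((5,5)))
    print(n,rect(c,m,.061)[0])
E
```

```text
outline [559.6 384.2 145.   74.4 -89.7]
blue [ 559.1 -381.   179.3  150.6   88.3]
red [ 402.  -378.1  178.6  147.6   88.8]
```

```bash
ls pics
```

```text
c_belt.png
c_st.png
side0.png
top0.png
```

View pics/c_st.png

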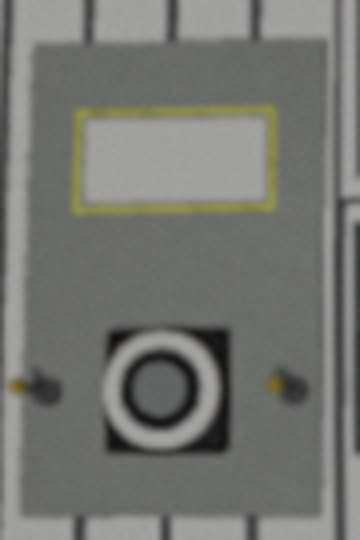

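View pics/c_belt.png

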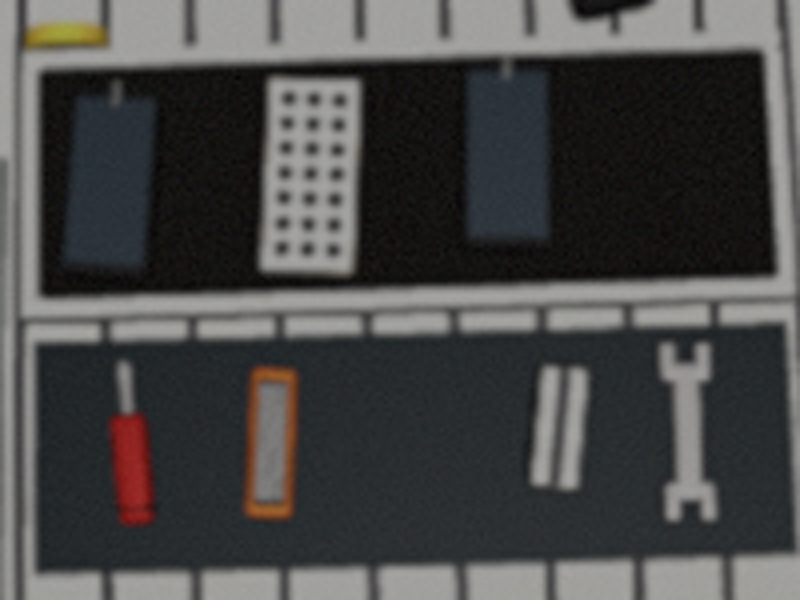

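The station crop shows the outline and the ring light square to the station, with two yellow tips. The belt crop shows handset screens at about (110,183) and (508,155) in the crop, the plate at (311,175), and four mat items. Now measuring them all.

```bash
python3 - <<'E'
from h import *
c=bot.capture("top");s=bot.capture("side")
im=c["pixels"];hsv=cv2.cvtColor(im,cv2.COLOR_BGR2HSV)
y=roi(cv2.inRange(hsv,(18,90,80),(38,255,255)),145,310,235,330)
n,l,st,ce=cv2.connectedComponentsWithStats(y);print(st[1:],np.round(ce[1:],1))
hs=cv2.cvtColor(s["pixels"],cv2.COLOR_BGR2HSV)
y2=roi(cv2.inRange(hs,(18,90,80),(38,255,255)),200,365,320,475)
n,l,st2,ce2=cv2.connectedComponentsWithStats(y2);print(st2[1:],np.round(ce2[1:],1))
if len(ce)>=3 and len(ce2)>=3:
    for a in ce[1:]:
        for b in ce2[1:]:
            X,r=tri((c,s),(a,b))
            if max(r)<.02: print(np.round(X,4),np.round(r,4))
ring=roi(cv2.inRange(hsv,(0,0,150),(180,50,255)),172,300,210,345);print("ring",rect(c,ring,.041)[0])
m=roi(cv2.inRange(hsv,(0,0,95),(180,90,255)),288,208,326,270);print("plate",rect(c,m,.066)[0])
scr=cv2.inRange(im,(38,30,20),(120,90,80))
for b in((238,208,275,270),(342,208,375,265)):
    print("hs",rect(c,roi(scr,*b),.066)[0], im[(b[1]+b[3])//2,(b[0]+b[2])//2])
rd=roi(cv2.inRange(hsv,(0,120,80),(9,255,255))|cv2.inRange(hsv,(170,120,80),(180,255,255)),245,275,280,340);print("scr handle",rect(c,rd,.024)[0])
o=roi(cv2.inRange(hsv,(5,120,80),(20,255,255)),285,275,312,335);print("hex",rect(c,o,.022)[0])
g=cv2.inRange(hsv,(0,0,100),(180,90,255))
print("offcut",rect(c,cv2.morphologyEx(roi(g,355,280,384,325),cv2.MORPH_CLOSE,np.ones((5,5))),.030)[0])
print("spanner",rect(c,roi(g,385,276,420,333),.012)[0])
E
```

```text
[[217 319   4   4  12]
 [153 320   3   3   8]] [[218.7 320.8]
 [154.1 321.1]]
[[200 365   5   4   8]
 [200 365  43  49 142]
 [297 376   5   8  31]
 [225 455   6   9  44]] [[201.6 366.1]
 [222.3 388.6]
 [299.  379.5]
 [227.5 459. ]]
[0.3991 0.2987 0.0755] [0.0003 0.0003]
[0.4042 0.4368 0.2148] [0.0149 0.0149]
[0.4004 0.4711 0.0753] [0.0003 0.0003]
ring [398.8 384.2  73.7  69.4  89.3]
plate [613.   64.2 131.7  61.5  -3.5]
hs [617.9 198.5 125.8  53.9  -4.1] [57 49 41]
hs [628.4 -78.5 123.4  72.8  -1.9] [61 54 46]
scr handle [423.8 189.4  72.7  24.2   5.3]
hex [438.8  96.6  99.6  32.2  -1.4]
offcut [443.9 -98.   80.2  31.2  -7.5]
spanner [ 440.1 -186.   117.4   33.1   -0.9]
```

```bash
python3 - <<'E'
from h import *
c=bot.capture("top");im=c["pixels"]
g=cv2.convertScaleAbs(im[205:272,235:380],alpha=3)
cv2.imwrite("pics/dark.png",cv2.resize(g,None,fx=5,fy=5,interpolation=cv2.INTER_CUBIC))
scr=cv2.inRange(im,(38,30,20),(120,90,80)); 
for b in((238,208,275,270),(342,208,375,265)):
    m=cv2.morphologyEx(roi(scr,*b),cv2.MORPH_OPEN,np.ones((7,7)));r,k=rect(c,m,.066);print(r,cv2.boundingRect(k))
E
```

```text
[612.2 198.7 111.7  53.7  -4.8] (246, 220, 22, 41)
[623.2 -67.5 112.2  51.1  -1.9] (347, 213, 20, 42)
```

View pics/dark.png

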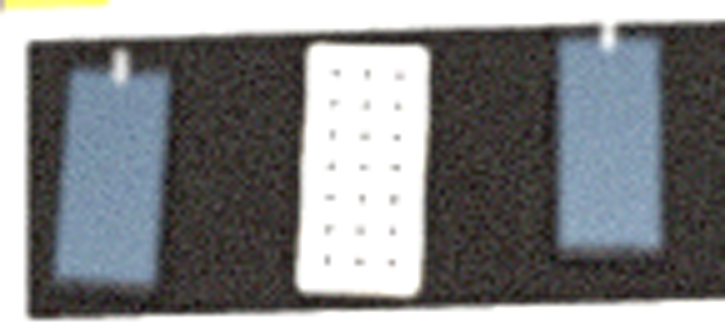

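>>> {"api": "apply_moves", "payload": {
  "increments": [
    {"hand": -1,"ay": 7.5,"dz": -40,"dx": -25},
    {"hand": -1,"ay": 7.5,"dz": -40,"dx": -25},
    {"hand": -1,"dz": -42,"dx": -25},
    {"hand": -1,"dz": -42,"dx": -25},
    {"hand": -1,"dz": -42,"dx": -25}
  ],
  "squeeze": 40
}}

```text
schema error: expected keys hand, dx, dy, dz, ax, ay, az
```

All the keys have to be there in each row.

>>> {"api": "apply_moves", "payload": {
  "increments": [
    {"hand": -1,"dx": -25,"dy": 0,"dz": -40,"ax": 0,"ay": 7.5,"az": 0},
    {"hand": -1,"dx": -25,"dy": 0,"dz": -40,"ax": 0,"ay": 7.5,"az": 0},
    {"hand": -1,"dx": -25,"dy": 0,"dz": -42,"ax": 0,"ay": 0,"az": 0},
    {"hand": -1,"dx": -25,"dy": 0,"dz": -42,"ax": 0,"ay": 0,"az": 0},
    {"hand": -1,"dx": -25,"dy": 0,"dz": -42,"ax": 0,"ay": 0,"az": 0}
  ],
  "squeeze": 40
}}

```text
clock: 0.85
tool_pos: [0.2827, -0.4387, 0.2289]
eef_rot: [[-1.0, -0.003, -0.025], [0.025, -0.003, -1.0], [0.003, -1.0, 0.003]]
wrist_force: [1.1, -0.7, -0.4]
gripper_width: 0.999
```

>>> {"api": "apply_moves", "payload": {
  "increments": [
    {"hand": -1,"dx": -32,"dy": 10,"dz": -48,"ax": 0,"ay": 0,"az": 0},
    {"hand": -1,"dx": -32,"dy": 10,"dz": -48,"ax": 0,"ay": 0,"az": 0},
    {"hand": -1,"dx": -32,"dy": 10,"dz": -48,"ax": 0,"ay": 0,"az": 0},
    {"hand": -1,"dx": -32,"dy": 10,"dz": -48,"ax": 0,"ay": 0,"az": 0},
    {"hand": -1,"dx": -28,"dy": 10,"dz": -45,"ax": 0,"ay": 0,"az": 0}
  ]
}}

```text
clock: 1.35
tool_pos: [0.4235, -0.2361, 0.1874]
eef_rot: [[-1.0, 0.004, -0.026], [0.026, -0.009, -1.0], [-0.004, -1.0, 0.009]]
wrist_force: [0.6, -0.8, 0.6]
gripper_width: 1.002
```

>>> {"api": "apply_moves", "payload": {
  "increments": [
    {"hand": -0.3,"dx": 0,"dy": 0,"dz": 0,"ax": 0,"ay": 0,"az": 0}
  ]
}}

```text
clock: 1.45
tool_pos: [0.4266, -0.2292, 0.1868]
eef_rot: [[-1.0, 0.005, -0.014], [0.014, -0.006, -1.0], [-0.005, -1.0, 0.006]]
wrist_force: [0.1, -0.5, -0.6]
gripper_width: 0.858
```

>>> {"api": "apply_moves", "payload": {
  "increments": [
    {"hand": -0.3,"dx": -8,"dy": 30,"dz": -25,"ax": 0,"ay": 0,"az": 0},
    {"hand": -0.3,"dx": -6,"dy": 40,"dz": -20,"ax": 0,"ay": 0,"az": 0},
    {"hand": -0.3,"dx": 0,"dy": 40,"dz": 0,"ax": 0,"ay": 0,"az": 0},
    {"hand": -0.3,"dx": 0,"dy": 20,"dz": 0,"ax": 0,"ay": 0,"az": 0},
    {"hand": -0.3,"dx": 0,"dy": 0,"dz": 0,"ax": 0,"ay": 0,"az": 0}
  ]
}}

```text
clock: 1.95
tool_pos: [0.4467, -0.1845, 0.0554]
eef_rot: [[-1.0, 0.013, -0.011], [0.01, -0.01, -1.0], [-0.013, -1.0, 0.01]]
wrist_force: [-0.9, 0.3, 0.4]
gripper_width: 0.65
```

>>> {"api": "apply_moves", "payload": {
  "increments": [
    {"hand": -0.3,"dx": 6,"dy": 25,"dz": 1,"ax": -0.6,"ay": 0,"az": -0.7},
    {"hand": -0.3,"dx": 0,"dy": 18,"dz": 0,"ax": 0,"ay": 0,"az": 0},
    {"hand": -0.3,"dx": 0,"dy": 5,"dz": 0,"ax": 0,"ay": 0,"az": 0},
    {"hand": -0.3,"dx": 0,"dy": 0,"dz": 0,"ax": 0,"ay": 0,"az": 0}
  ]
}}

```text
clock: 2.35
tool_pos: [0.4438, -0.1888, 0.0099]
eef_rot: [[-1.0, 0.007, -0.013], [0.013, -0.002, -1.0], [-0.007, -1.0, 0.002]]
wrist_force: [-0.1, 0.4, 0.5]
gripper_width: 0.654
```

>>> {"api": "apply_moves", "payload": {
  "increments": [
    {"hand": -0.3,"dx": 3,"dy": 6,"dz": -2,"ax": 0,"ay": 0,"az": 0},
    {"hand": 1,"dx": 0,"dy": 0,"dz": 0,"ax": 0,"ay": 0,"az": 0},
    {"hand": 1,"dx": 0,"dy": 0,"dz": 0,"ax": 0,"ay": 0,"az": 0},
    {"hand": 1,"dx": 0,"dy": 0,"dz": 0,"ax": 0,"ay": 0,"az": 0},
    {"hand": 1,"dx": 0,"dy": 0,"dz": 0,"ax": 0,"ay": 0,"az": 0}
  ]
}}

```text
clock: 2.85
tool_pos: [0.443, -0.1879, 0.0073]
eef_rot: [[-1.0, 0.013, -0.014], [0.014, -0.005, -1.0], [-0.013, -1.0, 0.005]]
wrist_force: [0.5, -0.1, -0.9]
gripper_width: 0.192
```

>>> {"api": "apply_moves", "payload": {
  "increments": [
    {"hand": 1,"dx": 0,"dy": 0,"dz": 0,"ax": 0,"ay": 0,"az": -0.7},
    {"hand": 1,"dx": 0,"dy": -15,"dz": 0,"ax": 0,"ay": 0,"az": 0},
    {"hand": 1,"dx": 0,"dy": -20,"dz": 0,"ax": 0,"ay": 0,"az": 0},
    {"hand": 1,"dx": 0,"dy": -30,"dz": 0,"ax": 0,"ay": 0,"az": 0},
    {"hand": 1,"dx": 0,"dy": -30,"dz": 0,"ax": 0,"ay": 0,"az": 0}
  ]
}}

```text
clock: 3.35
tool_pos: [0.44, -0.186, 0.1011]
eef_rot: [[-1.0, -0.012, -0.013], [0.013, -0.001, -1.0], [0.012, -1.0, 0.001]]
wrist_force: [1.0, -0.1, -1.9]
gripper_width: 0.192
```

>>> {"api": "apply_moves", "payload": {
  "increments": [
    {"hand": 1,"dx": -15,"dy": -15,"dz": 48,"ax": 0,"ay": 0,"az": 0.5},
    {"hand": 1,"dx": -27,"dy": -8,"dz": 48,"ax": 0,"ay": 0,"az": 0},
    {"hand": 1,"dx": -27,"dy": 0,"dz": 48,"ax": 0,"ay": 0,"az": 0},
    {"hand": 1,"dx": -27,"dy": 0,"dz": 48,"ax": 0,"ay": 0,"az": 0},
    {"hand": 1,"dx": -25,"dy": 0,"dz": 40,"ax": 0,"ay": 0,"az": 0}
  ]
}}

```text
clock: 3.85
tool_pos: [0.5555, -0.4044, 0.129]
eef_rot: [[-1.0, -0.0, -0.001], [0.001, -0.001, -1.0], [0.0, -1.0, 0.001]]
wrist_force: [1.0, -0.4, -0.8]
gripper_width: 0.192
```

>>> {"api": "apply_moves", "payload": {
  "increments": [
    {"hand": 1,"dx": -14,"dy": 5,"dz": 22,"ax": 0,"ay": 0,"az": 0},
    {"hand": 1,"dx": 0,"dy": 20,"dz": 0,"ax": 0,"ay": 0,"az": 0},
    {"hand": 1,"dx": 0,"dy": 20,"dz": 0,"ax": 0,"ay": 0,"az": 0}
  ]
}}

```text
clock: 4.15
tool_pos: [0.5731, -0.4373, 0.0844]
eef_rot: [[-1.0, 0.006, -0.009], [0.009, -0.009, -1.0], [-0.006, -1.0, 0.009]]
wrist_force: [0.1, 0.4, -2.0]
gripper_width: 0.19
```

>>> {"api": "apply_moves", "payload": {
  "increments": [
    {"hand": 1,"dx": 13,"dy": 15,"dz": -14,"ax": 0,"ay": 0,"az": 0},
    {"hand": 1,"dx": 0,"dy": 20,"dz": 0,"ax": 0,"ay": 0,"az": 0},
    {"hand": 1,"dx": 0,"dy": 5,"dz": 0,"ax": 0,"ay": 0,"az": 0}
  ]
}}

```text
clock: 4.45
tool_pos: [0.5579, -0.4228, 0.0384]
eef_rot: [[-1.0, -0.001, -0.01], [0.01, -0.005, -1.0], [0.001, -1.0, 0.005]]
wrist_force: [-0.1, 0.5, -1.4]
gripper_width: 0.193
```

>>> {"api": "apply_moves", "payload": {
  "increments": [
    {"hand": 1,"dx": 0,"dy": 14,"dz": 0,"ax": 0,"ay": 0,"az": 0},
    {"hand": 0.4,"dx": 0,"dy": 0,"dz": 0,"ax": 0,"ay": 0,"az": 0},
    {"hand": 0.4,"dx": 0,"dy": 0,"dz": 0,"ax": 0,"ay": 0,"az": 0},
    {"hand": 0.4,"dx": 0,"dy": -40,"dz": 0,"ax": 0,"ay": 0,"az": 0},
    {"hand": 0.4,"dx": 0,"dy": -50,"dz": 0,"ax": 0,"ay": 0,"az": 0}
  ]
}}

```text
clock: 4.95
tool_pos: [0.5554, -0.4204, 0.1088]
eef_rot: [[-1.0, -0.012, -0.009], [0.009, 0.003, -1.0], [0.012, -1.0, -0.003]]
wrist_force: [0.1, -1.2, 1.2]
gripper_width: 0.299
```

>>> {"api": "apply_moves", "payload": {
  "increments": [
    {"hand": -0.3,"dx": 10,"dy": -10,"dz": -40,"ax": 0,"ay": 3,"az": 0},
    {"hand": -0.3,"dx": 20,"dy": 0,"dz": -50,"ax": 0,"ay": 4,"az": 0},
    {"hand": -0.3,"dx": 20,"dy": 0,"dz": -50,"ax": 0,"ay": 0,"az": 0},
    {"hand": -0.3,"dx": 15,"dy": 0,"dz": -50,"ax": 0,"ay": 0,"az": 0},
    {"hand": -0.3,"dx": 15,"dy": 0,"dz": -50,"ax": 0,"ay": 0,"az": 0}
  ]
}}

```text
clock: 5.45
tool_pos: [0.5096, -0.1876, 0.1332]
eef_rot: [[-0.988, 0.018, -0.152], [0.152, -0.017, -0.988], [-0.02, -1.0, 0.015]]
wrist_force: [0.9, 1.0, 0.7]
gripper_width: 0.654
```

>>> {"api": "apply_moves", "payload": {
  "increments": [
    {"hand": -0.3,"dx": 5,"dy": 0,"dz": -50,"ax": 0,"ay": 0,"az": 0},
    {"hand": -0.3,"dx": 0,"dy": 0,"dz": -25,"ax": 0,"ay": 0,"az": 0},
    {"hand": -0.3,"dx": 0,"dy": 0,"dz": 0,"ax": 0,"ay": 0,"az": 0}
  ]
}}

```text
clock: 5.75
tool_pos: [0.5174, -0.1037, 0.137]
eef_rot: [[-0.99, 0.027, -0.141], [0.14, -0.017, -0.99], [-0.029, -1.0, 0.013]]
wrist_force: [0.2, -0.8, 0.7]
gripper_width: 0.647
```

```bash
python3 - <<'E'
from h import *
c=bot.capture("top");cv2.imwrite("pics/top1.png",c["pixels"])
E
```

```text
(no output)
```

View pics/top1.png

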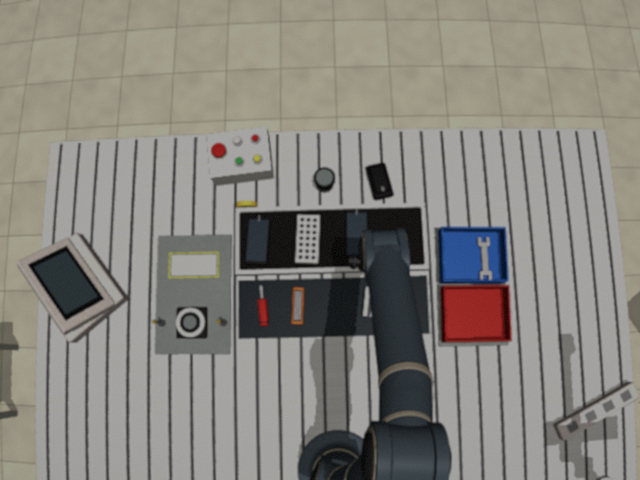

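>>> {"api": "apply_moves", "payload": {
  "increments": [
    {"hand": -0.3,"dx": 35,"dy": 0,"dz": 4,"ax": -0.9,"ay": 0,"az": -1.5},
    {"hand": -0.3,"dx": 35,"dy": 10,"dz": 0,"ax": 0,"ay": 0,"az": 0},
    {"hand": -0.3,"dx": 8,"dy": 30,"dz": 0,"ax": 0,"ay": 0,"az": 0},
    {"hand": -0.3,"dx": 0,"dy": 25,"dz": 0,"ax": 0,"ay": 0,"az": 0},
    {"hand": -0.3,"dx": 0,"dy": 0,"dz": 0,"ax": 0,"ay": 0,"az": 0}
  ]
}}

```text
clock: 6.3
tool_pos: [0.4418, -0.1071, 0.074]
eef_rot: [[-0.988, 0.015, -0.154], [0.154, -0.004, -0.988], [-0.015, -1.0, 0.002]]
wrist_force: [0.7, 0.1, 0.6]
gripper_width: 0.648
```

>>> {"api": "apply_moves", "payload": {
  "increments": [
    {"hand": -0.3,"dx": -1,"dy": 25,"dz": -9,"ax": 0,"ay": -1,"az": -0.9},
    {"hand": -0.3,"dx": 0,"dy": 25,"dz": 0,"ax": 0,"ay": 0,"az": 0},
    {"hand": -0.3,"dx": 0,"dy": 12,"dz": 0,"ax": 0,"ay": 0,"az": 0},
    {"hand": -0.3,"dx": 0,"dy": 0,"dz": 0,"ax": 0,"ay": 0,"az": 0}
  ]
}}

```text
clock: 6.7
tool_pos: [0.4503, -0.1049, 0.0148]
eef_rot: [[-0.989, 0.008, -0.145], [0.145, -0.006, -0.989], [-0.009, -1.0, 0.005]]
wrist_force: [0.3, 0.4, -0.0]
gripper_width: 0.65
```

>>> {"api": "apply_moves", "payload": {
  "increments": [
    {"hand": -0.3,"dx": 6,"dy": 3,"dz": -6,"ax": 0,"ay": 0,"az": 0},
    {"hand": 1,"dx": 0,"dy": 0,"dz": 0,"ax": 0,"ay": 0,"az": 0},
    {"hand": 1,"dx": 0,"dy": 0,"dz": 0,"ax": 0,"ay": 0,"az": 0},
    {"hand": 1,"dx": 0,"dy": 0,"dz": 0,"ax": 0,"ay": 0,"az": 0}
  ]
}}

```text
clock: 7.1
tool_pos: [0.4477, -0.0989, 0.015]
eef_rot: [[-0.989, 0.015, -0.147], [0.147, -0.008, -0.989], [-0.016, -1.0, 0.006]]
wrist_force: [-0.4, 0.2, -0.1]
gripper_width: 0.34
```

>>> {"api": "apply_moves", "payload": {
  "increments": [
    {"hand": 1,"dx": 0,"dy": -20,"dz": 0,"ax": 0,"ay": 0,"az": 0},
    {"hand": 1,"dx": 0,"dy": -40,"dz": 0,"ax": 0,"ay": 0,"az": 0},
    {"hand": 1,"dx": 0,"dy": -40,"dz": 25,"ax": 0,"ay": -4,"az": 0},
    {"hand": 1,"dx": 0,"dy": -10,"dz": 45,"ax": 0,"ay": -4,"az": 0},
    {"hand": 1,"dx": 0,"dy": 0,"dz": 50,"ax": 0,"ay": 0,"az": 0}
  ]
}}

```text
clock: 7.6
tool_pos: [0.4404, -0.2133, 0.1317]
eef_rot: [[-1.0, 0.016, 0.016], [-0.016, -0.007, -1.0], [-0.016, -1.0, 0.008]]
wrist_force: [1.1, -0.2, -1.0]
gripper_width: 0.342
```

>>> {"api": "apply_moves", "payload": {
  "increments": [
    {"hand": 1,"dx": 12,"dy": 0,"dz": 48,"ax": 0,"ay": 0,"az": -0.9},
    {"hand": 1,"dx": 12,"dy": 0,"dz": 48,"ax": 0,"ay": 0,"az": 0},
    {"hand": 1,"dx": 12,"dy": 0,"dz": 45,"ax": 0,"ay": 0,"az": 0},
    {"hand": 1,"dx": 0,"dy": 20,"dz": 20,"ax": 0,"ay": 0,"az": 0},
    {"hand": 1,"dx": 0,"dy": 25,"dz": 0,"ax": 0,"ay": 0,"az": 0}
  ]
}}

```text
clock: 8.1
tool_pos: [0.4062, -0.3918, 0.0943]
eef_rot: [[-1.0, 0.012, 0.005], [-0.005, -0.022, -1.0], [-0.012, -1.0, 0.022]]
wrist_force: [0.6, 0.9, -1.3]
gripper_width: 0.34
```

>>> {"api": "apply_moves", "payload": {
  "increments": [
    {"hand": 1,"dx": 4,"dy": 25,"dz": -12,"ax": 0,"ay": 0,"az": 0},
    {"hand": 1,"dx": 0,"dy": 22,"dz": 0,"ax": 0,"ay": 0,"az": 0},
    {"hand": 0.2,"dx": 0,"dy": 4,"dz": 0,"ax": 0,"ay": 0,"az": 0},
    {"hand": 0.1,"dx": 0,"dy": 0,"dz": 0,"ax": 0,"ay": 0,"az": 0},
    {"hand": 0,"dx": 0,"dy": 0,"dz": 0,"ax": 0,"ay": 0,"az": 0}
  ]
}}

```text
clock: 8.6
tool_pos: [0.4003, -0.3823, 0.0407]
eef_rot: [[-1.0, 0.01, 0.0], [-0.0, -0.021, -1.0], [-0.01, -1.0, 0.021]]
wrist_force: [0.4, -0.0, 0.4]
gripper_width: 0.496
```

>>> {"api": "apply_moves", "payload": {
  "increments": [
    {"hand": 0,"dx": 0,"dy": -40,"dz": 0,"ax": 0,"ay": 0,"az": 0},
    {"hand": 0,"dx": 0,"dy": -50,"dz": 0,"ax": 0,"ay": 0,"az": 0},
    {"hand": -0.3,"dx": 0,"dy": -15,"dz": -40,"ax": 0,"ay": 0,"az": 0},
    {"hand": -0.3,"dx": -5,"dy": 0,"dz": -50,"ax": 0,"ay": 0,"az": 0},
    {"hand": -0.3,"dx": -5,"dy": 0,"dz": -50,"ax": 0,"ay": 0,"az": 0}
  ]
}}

```text
clock: 9.1
tool_pos: [0.4131, -0.246, 0.154]
eef_rot: [[-1.0, 0.023, -0.014], [0.013, -0.031, -0.999], [-0.023, -0.999, 0.031]]
wrist_force: [0.4, 0.3, -0.5]
gripper_width: 0.65
```

>>> {"api": "apply_moves", "payload": {
  "increments": [
    {"hand": -0.3,"dx": -5,"dy": 0,"dz": -50,"ax": 0,"ay": 0,"az": 0},
    {"hand": -0.3,"dx": -5,"dy": 0,"dz": -50,"ax": 0,"ay": 0,"az": 0},
    {"hand": -0.3,"dx": -5,"dy": 0,"dz": -50,"ax": 0,"ay": 0,"az": 0},
    {"hand": -0.3,"dx": 0,"dy": 0,"dz": -50,"ax": 0,"ay": 0,"az": 0},
    {"hand": -0.3,"dx": 0,"dy": 0,"dz": -50,"ax": 0,"ay": 0,"az": 0}
  ]
}}

```text
clock: 9.6
tool_pos: [0.4359, 0.0045, 0.1554]
eef_rot: [[-0.999, 0.044, -0.016], [0.015, -0.038, -0.999], [-0.045, -0.998, 0.037]]
wrist_force: [-0.7, -0.1, -0.2]
gripper_width: 0.653
```

>>> {"api": "apply_moves", "payload": {
  "increments": [
    {"hand": -0.3,"dx": 0,"dy": 10,"dz": -42,"ax": -2.1,"ay": 0,"az": -2.5},
    {"hand": -0.3,"dx": 0,"dy": 20,"dz": -42,"ax": 0,"ay": 0,"az": 0},
    {"hand": -0.3,"dx": 0,"dy": 30,"dz": -5,"ax": 0,"ay": 0,"az": 0},
    {"hand": -0.3,"dx": 0,"dy": 25,"dz": 0,"ax": 0,"ay": 0,"az": 0},
    {"hand": -0.3,"dx": 0,"dy": 0,"dz": 0,"ax": 0,"ay": 0,"az": 0}
  ]
}}

```text
clock: 10.1
tool_pos: [0.4438, 0.1081, 0.076]
eef_rot: [[-1.0, 0.022, 0.001], [-0.0, 0.006, -1.0], [-0.022, -1.0, -0.006]]
wrist_force: [0.2, -1.3, 0.8]
gripper_width: 0.649
```

```bash
python3 - <<'E'
from h import *
c=bot.capture("top");cv2.imwrite("pics/top2.png",c["pixels"])
c=bot.capture("side");cv2.imwrite("pics/side2.png",c["pixels"])
E
```

```text
(no output)
```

View pics/top2.png

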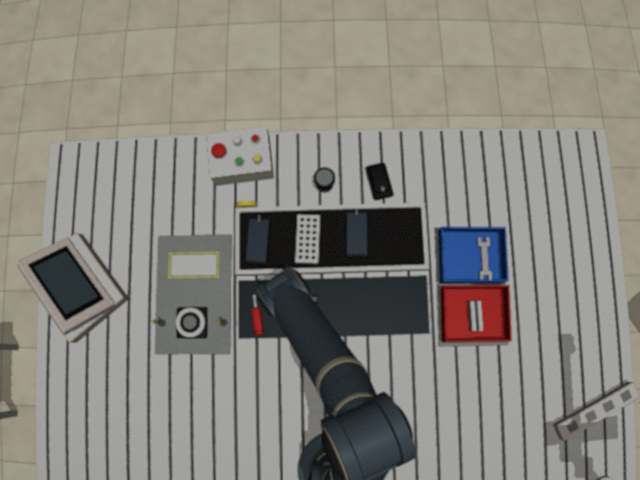

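View pics/side2.png

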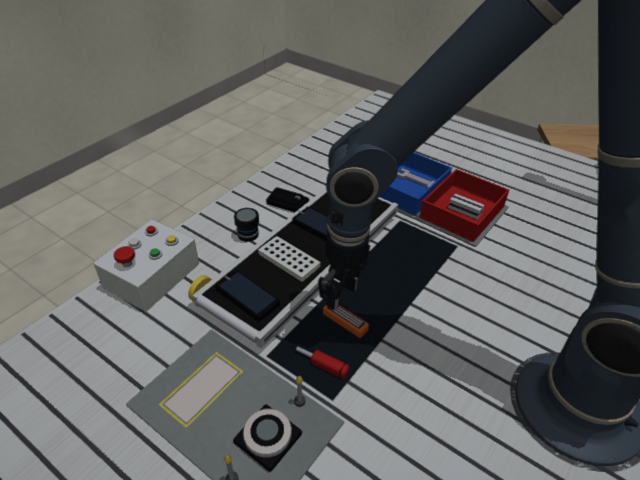

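Both items are in their bins. The screwdriver handle has been knocked aside, from about (263,312) to (257,320); I'll measure it again later. The hex keys haven't moved.

>>> {"api": "apply_moves", "payload": {
  "increments": [
    {"hand": -0.3,"dx": 5,"dy": 20,"dz": 11,"ax": 0,"ay": 1,"az": -1.2},
    {"hand": -0.3,"dx": 0,"dy": 25,"dz": 0,"ax": 0,"ay": 0,"az": 0},
    {"hand": -0.3,"dx": 0,"dy": 18,"dz": 0,"ax": 0,"ay": 0,"az": 0},
    {"hand": -0.3,"dx": 0,"dy": 0,"dz": 0,"ax": 0,"ay": 0,"az": 0}
  ]
}}

```text
clock: 10.6
tool_pos: [0.4492, 0.0959, 0.0216]
eef_rot: [[-0.999, 0.023, -0.025], [0.025, 0.008, -1.0], [-0.023, -1.0, -0.009]]
wrist_force: [0.2, -0.1, 0.1]
gripper_width: 0.654
```

>>> {"api": "apply_moves", "payload": {
  "increments": [
    {"hand": -0.3,"dx": 9,"dy": 12,"dz": 0,"ax": 0.5,"ay": 0,"az": -1.3},
    {"hand": 1,"dx": 2,"dy": 2,"dz": 0,"ax": 0,"ay": 0,"az": 0},
    {"hand": 1,"dx": 0,"dy": 0,"dz": 0,"ax": 0,"ay": 0,"az": 0},
    {"hand": 1,"dx": 0,"dy": 0,"dz": 0,"ax": 0,"ay": 0,"az": 0},
    {"hand": 1,"dx": 0,"dy": 0,"dz": 0,"ax": 0,"ay": 0,"az": 0}
  ]
}}

```text
clock: 11.1
tool_pos: [0.4413, 0.0963, 0.0114]
eef_rot: [[-1.0, 0.007, -0.028], [0.028, 0.0, -1.0], [-0.007, -1.0, -0.001]]
wrist_force: [-0.4, 0.1, -1.5]
gripper_width: 0.339
```

>>> {"api": "apply_moves", "payload": {
  "increments": [
    {"hand": 1,"dx": 0,"dy": -20,"dz": 0,"ax": 0,"ay": 0,"az": 0},
    {"hand": 1,"dx": 0,"dy": -50,"dz": 0,"ax": 0,"ay": 0,"az": 0},
    {"hand": 1,"dx": 0,"dy": -50,"dz": 20,"ax": 0,"ay": 0,"az": 0},
    {"hand": 1,"dx": -10,"dy": -20,"dz": 50,"ax": 0,"ay": 0,"az": 0},
    {"hand": 1,"dx": -10,"dy": 0,"dz": 50,"ax": 0,"ay": 0,"az": 0}
  ]
}}

```text
clock: 11.6
tool_pos: [0.4572, -0.0158, 0.1535]
eef_rot: [[-1.0, 0.007, -0.009], [0.009, 0.002, -1.0], [-0.007, -1.0, -0.002]]
wrist_force: [0.7, 0.6, -2.5]
gripper_width: 0.34
```

>>> {"api": "apply_moves", "payload": {
  "increments": [
    {"hand": 1,"dx": -14,"dy": 0,"dz": 50,"ax": 0,"ay": 0,"az": 0},
    {"hand": 1,"dx": -14,"dy": 0,"dz": 50,"ax": 0,"ay": 0,"az": 0},
    {"hand": 1,"dx": -14,"dy": 0,"dz": 50,"ax": 0,"ay": 0,"az": 0},
    {"hand": 1,"dx": -14,"dy": 0,"dz": 50,"ax": 0,"ay": 0,"az": 0},
    {"hand": 1,"dx": -14,"dy": 0,"dz": 50,"ax": 0,"ay": 0,"az": 0}
  ]
}}

```text
clock: 12.1
tool_pos: [0.5205, -0.2586, 0.1569]
eef_rot: [[-1.0, 0.012, -0.007], [0.007, -0.001, -1.0], [-0.012, -1.0, 0.001]]
wrist_force: [1.4, 0.4, -2.0]
gripper_width: 0.34
```

>>> {"api": "apply_moves", "payload": {
  "increments": [
    {"hand": 1,"dx": -14,"dy": 0,"dz": 50,"ax": 0,"ay": 0,"az": 0},
    {"hand": 1,"dx": -14,"dy": 0,"dz": 38,"ax": 0,"ay": 0,"az": 0},
    {"hand": 1,"dx": -5,"dy": 15,"dz": 14,"ax": 0,"ay": 0,"az": 0},
    {"hand": 1,"dx": 0,"dy": 20,"dz": 0,"ax": 0,"ay": 0,"az": 0}
  ]
}}

```text
clock: 12.5
tool_pos: [0.5523, -0.3729, 0.1234]
eef_rot: [[-1.0, 0.016, -0.02], [0.02, -0.008, -1.0], [-0.017, -1.0, 0.008]]
wrist_force: [-0.2, 0.4, -1.5]
gripper_width: 0.341
```

>>> {"api": "apply_moves", "payload": {
  "increments": [
    {"hand": 1,"dx": -4,"dy": 35,"dz": 0,"ax": 0,"ay": 0,"az": -0.8},
    {"hand": 1,"dx": 0,"dy": 40,"dz": 0,"ax": 0,"ay": 0,"az": 0},
    {"hand": 1,"dx": 0,"dy": 12,"dz": 0,"ax": 0,"ay": 0,"az": 0},
    {"hand": 0,"dx": 0,"dy": 0,"dz": 0,"ax": 0,"ay": 0,"az": 0},
    {"hand": 0,"dx": 0,"dy": 0,"dz": 0,"ax": 0,"ay": 0,"az": 0}
  ]
}}

```text
clock: 13.0
tool_pos: [0.5553, -0.3755, 0.0323]
eef_rot: [[-1.0, -0.001, -0.023], [0.023, -0.007, -1.0], [0.001, -1.0, 0.007]]
wrist_force: [0.9, -0.2, 0.0]
gripper_width: 0.5
```

>>> {"api": "apply_moves", "payload": {
  "increments": [
    {"hand": 0,"dx": 0,"dy": -40,"dz": 0,"ax": 0,"ay": 0,"az": 0},
    {"hand": 0,"dx": 0,"dy": -50,"dz": 0,"ax": 0,"ay": 0,"az": 0},
    {"hand": 0,"dx": 10,"dy": -30,"dz": -50,"ax": 0,"ay": 0,"az": 0},
    {"hand": -0.5,"dx": 10,"dy": 0,"dz": -50,"ax": 0,"ay": 0,"az": 0},
    {"hand": -0.5,"dx": 10,"dy": 0,"dz": -50,"ax": 0,"ay": 0,"az": 0}
  ]
}}

```text
clock: 13.5
tool_pos: [0.5355, -0.2399, 0.1618]
eef_rot: [[-0.999, 0.019, -0.037], [0.037, -0.02, -0.999], [-0.02, -1.0, 0.019]]
wrist_force: [1.1, 1.9, 0.4]
gripper_width: 0.753
```

```bash
python3 - <<'E'
from h import *
c=bot.capture("top");im=c["pixels"];cv2.imwrite("pics/top3.png",im);hsv=cv2.cvtColor(im,cv2.COLOR_BGR2HSV)
rd=roi(cv2.inRange(hsv,(0,120,80),(9,255,255))|cv2.inRange(hsv,(170,120,80),(180,255,255)),235,270,290,350);r,k=rect(c,rd,.024);print("scr handle",r,cv2.boundingRect(k))
E
```

```text
scr handle [399.9 205.2  73.1  24.4   6.8] (251, 307, 12, 28)
```

View pics/top3.png

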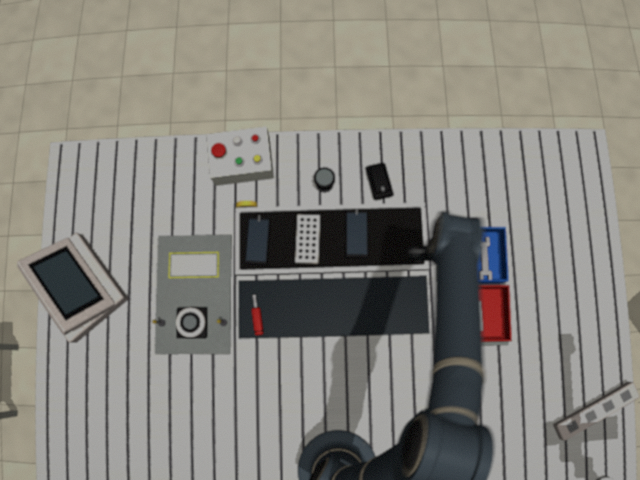

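>>> {"api": "apply_moves", "payload": {
  "increments": [
    {"hand": -0.3,"dx": 12,"dy": 0,"dz": -50,"ax": -1.1,"ay": -4.5,"az": -1.1},
    {"hand": -0.3,"dx": 10,"dy": 0,"dz": -50,"ax": 0,"ay": -4,"az": 0},
    {"hand": -0.3,"dx": 8,"dy": 0,"dz": -50,"ax": 0,"ay": 0,"az": 0},
    {"hand": -0.3,"dx": 8,"dy": 0,"dz": -50,"ax": 0,"ay": 0,"az": 0},
    {"hand": -0.3,"dx": 8,"dy": 0,"dz": -50,"ax": 0,"ay": 0,"az": 0}
  ]
}}

```text
clock: 14.05
tool_pos: [0.477, 0.0037, 0.1738]
eef_rot: [[-0.992, 0.024, 0.126], [-0.126, -0.002, -0.992], [-0.024, -1.0, 0.005]]
wrist_force: [-0.4, 1.4, -0.1]
gripper_width: 0.65
```

>>> {"api": "apply_moves", "payload": {
  "increments": [
    {"hand": -0.3,"dx": 8,"dy": 0,"dz": -50,"ax": 0,"ay": 0,"az": 0},
    {"hand": -0.3,"dx": 8,"dy": 0,"dz": -50,"ax": 0,"ay": 0,"az": 0},
    {"hand": -0.3,"dx": 8,"dy": 0,"dz": -50,"ax": 0,"ay": 0,"az": 0},
    {"hand": -0.3,"dx": 8,"dy": 0,"dz": -50,"ax": 0,"ay": 0,"az": 0},
    {"hand": -0.3,"dx": 0,"dy": 10,"dz": 0,"ax": 0,"ay": 0,"az": 0}
  ]
}}

```text
clock: 14.55
tool_pos: [0.424, 0.2052, 0.1754]
eef_rot: [[-0.989, 0.054, 0.138], [-0.138, 0.005, -0.99], [-0.054, -0.999, 0.002]]
wrist_force: [-0.1, -0.2, 0.0]
gripper_width: 0.653
```

>>> {"api": "apply_moves", "payload": {
  "increments": [
    {"hand": -0.3,"dx": 14,"dy": 20,"dz": -2,"ax": 0,"ay": 1,"az": -3.1},
    {"hand": -0.3,"dx": 2,"dy": 40,"dz": 0,"ax": 0,"ay": 0,"az": 0},
    {"hand": -0.3,"dx": 2,"dy": 40,"dz": 0,"ax": 0,"ay": 0,"az": 0},
    {"hand": -0.3,"dx": 0,"dy": 25,"dz": 0,"ax": 0,"ay": 0,"az": 0},
    {"hand": -0.3,"dx": 0,"dy": 0,"dz": 0,"ax": 0,"ay": 0,"az": 0}
  ]
}}

```text
clock: 15.05
tool_pos: [0.4147, 0.2101, 0.056]
eef_rot: [[-0.992, 0.022, 0.127], [-0.126, 0.005, -0.992], [-0.023, -1.0, -0.002]]
wrist_force: [0.1, 0.6, -0.4]
gripper_width: 0.653
```

>>> {"api": "apply_moves", "payload": {
  "increments": [
    {"hand": -0.3,"dx": 8,"dy": 20,"dz": 3,"ax": 0,"ay": 0,"az": -1.3},
    {"hand": -0.3,"dx": 3,"dy": 20,"dz": 0,"ax": 0,"ay": 0,"az": 0},
    {"hand": -0.3,"dx": 1,"dy": 8,"dz": 0,"ax": 0,"ay": 0,"az": 0},
    {"hand": -0.3,"dx": 0,"dy": 0,"dz": 0,"ax": 0,"ay": 0,"az": 0}
  ]
}}

```text
clock: 15.45
tool_pos: [0.4108, 0.2082, 0.0143]
eef_rot: [[-0.992, 0.014, 0.125], [-0.125, 0.007, -0.992], [-0.015, -1.0, -0.005]]
wrist_force: [0.5, -0.2, 0.6]
gripper_width: 0.651
```

>>> {"api": "apply_moves", "payload": {
  "increments": [
    {"hand": -0.2,"dx": 3,"dy": 4,"dz": 1,"ax": 0,"ay": 0,"az": 0},
    {"hand": 1,"dx": 0,"dy": 0,"dz": 0,"ax": 0,"ay": 0,"az": 0},
    {"hand": 1,"dx": 0,"dy": 0,"dz": 0,"ax": 0,"ay": 0,"az": 0},
    {"hand": 1,"dx": 0,"dy": 0,"dz": 0,"ax": 0,"ay": 0,"az": 0},
    {"hand": 1,"dx": 0,"dy": 0,"dz": 0,"ax": 0,"ay": 0,"az": 0}
  ]
}}

```text
clock: 15.95
tool_pos: [0.4113, 0.2081, 0.0144]
eef_rot: [[-0.992, 0.023, 0.125], [-0.125, 0.011, -0.992], [-0.024, -1.0, -0.008]]
wrist_force: [0.5, -0.2, -1.0]
gripper_width: 0.265
```

>>> {"api": "apply_moves", "payload": {
  "increments": [
    {"hand": 1,"dx": 0,"dy": -20,"dz": 0,"ax": 0,"ay": 0,"az": 0},
    {"hand": 1,"dx": 0,"dy": -50,"dz": 0,"ax": 0,"ay": 0,"az": 0},
    {"hand": 1,"dx": 0,"dy": -50,"dz": 20,"ax": 0,"ay": 4,"az": 0},
    {"hand": 1,"dx": -8,"dy": -20,"dz": 50,"ax": 0,"ay": 3,"az": 0},
    {"hand": 1,"dx": -10,"dy": 0,"dz": 50,"ax": 0,"ay": 0,"az": 0}
  ]
}}

```text
clock: 16.45
tool_pos: [0.431, 0.0953, 0.1551]
eef_rot: [[-1.0, 0.022, 0.015], [-0.015, 0.013, -1.0], [-0.022, -1.0, -0.012]]
wrist_force: [0.9, -0.7, -2.0]
gripper_width: 0.262
```

>>> {"api": "apply_moves", "payload": {
  "increments": [
    {"hand": 1,"dx": -14,"dy": 0,"dz": 50,"ax": 0,"ay": 0,"az": -0.8},
    {"hand": 1,"dx": -14,"dy": 0,"dz": 50,"ax": 0,"ay": 0,"az": 0},
    {"hand": 1,"dx": -14,"dy": 0,"dz": 50,"ax": 0,"ay": 0,"az": 0},
    {"hand": 1,"dx": -14,"dy": 0,"dz": 50,"ax": 0,"ay": 0,"az": 0},
    {"hand": 1,"dx": -14,"dy": 0,"dz": 50,"ax": 0,"ay": 0,"az": 0}
  ]
}}

```text
clock: 16.95
tool_pos: [0.5008, -0.1463, 0.1554]
eef_rot: [[-1.0, 0.012, 0.017], [-0.017, 0.011, -1.0], [-0.013, -1.0, -0.011]]
wrist_force: [2.3, 0.7, -1.1]
gripper_width: 0.266
```

>>> {"api": "apply_moves", "payload": {
  "increments": [
    {"hand": 1,"dx": -14,"dy": 0,"dz": 50,"ax": 0,"ay": 0,"az": 0},
    {"hand": 1,"dx": -14,"dy": 0,"dz": 50,"ax": 0,"ay": 0,"az": 0},
    {"hand": 1,"dx": -14,"dy": 0,"dz": 50,"ax": 0,"ay": 0,"az": 0},
    {"hand": 1,"dx": -14,"dy": 0,"dz": 30,"ax": 0,"ay": 0,"az": 0},
    {"hand": 1,"dx": -5,"dy": 10,"dz": 0,"ax": 0,"ay": 0,"az": 0}
  ]
}}

```text
clock: 17.45
tool_pos: [0.561, -0.3314, 0.1434]
eef_rot: [[-1.0, 0.013, 0.005], [-0.005, 0.006, -1.0], [-0.013, -1.0, -0.006]]
wrist_force: [0.1, -0.5, -0.4]
gripper_width: 0.268
```

>>> {"api": "apply_moves", "payload": {
  "increments": [
    {"hand": 1,"dx": 7,"dy": 40,"dz": 0,"ax": 0,"ay": 0,"az": -0.6},
    {"hand": 1,"dx": 0,"dy": 40,"dz": 0,"ax": 0,"ay": 0,"az": 0},
    {"hand": 1,"dx": 0,"dy": 25,"dz": 0,"ax": 0,"ay": 0,"az": 0},
    {"hand": 0.2,"dx": 0,"dy": 0,"dz": 0,"ax": 0,"ay": 0,"az": 0},
    {"hand": 0.2,"dx": 0,"dy": 0,"dz": 0,"ax": 0,"ay": 0,"az": 0}
  ]
}}

```text
clock: 17.95
tool_pos: [0.5541, -0.3303, 0.0327]
eef_rot: [[-1.0, 0.0, 0.005], [-0.005, 0.008, -1.0], [-0.0, -1.0, -0.008]]
wrist_force: [0.5, -3.6, 3.2]
gripper_width: 0.397
```

>>> {"api": "apply_moves", "payload": {
  "increments": [
    {"hand": 0.2,"dx": 0,"dy": -40,"dz": 0,"ax": 0,"ay": 0,"az": 0},
    {"hand": 0.2,"dx": 0,"dy": -50,"dz": 0,"ax": 0,"ay": 0,"az": 0},
    {"hand": -1,"dx": -10,"dy": -40,"dz": -50,"ax": 0,"ay": 0,"az": 0},
    {"hand": -1,"dx": -15,"dy": 0,"dz": -50,"ax": 0,"ay": 0,"az": 0},
    {"hand": -1,"dx": -15,"dy": 0,"dz": -50,"ax": 0,"ay": 0,"az": 0}
  ]
}}

```text
clock: 18.45
tool_pos: [0.5927, -0.202, 0.1669]
eef_rot: [[-1.0, 0.011, -0.013], [0.013, -0.0, -1.0], [-0.011, -1.0, 0.0]]
wrist_force: [0.7, 0.1, -0.0]
gripper_width: 0.89
```

```bash
cat > hs.py <<'E'
from h import *
c=bot.capture("top");im=c["pixels"]
scr=cv2.inRange(im,(38,30,20),(120,90,80)); 
for b in((238,208,275,270),(342,205,385,268)):
    m=cv2.morphologyEx(roi(scr,*b),cv2.MORPH_OPEN,np.ones((7,7)))
    if m.any(): print(rect(c,m,.066)[0])
hsv=cv2.cvtColor(im,cv2.COLOR_BGR2HSV)
m=roi(cv2.inRange(hsv,(0,0,95),(180,90,255)),282,208,335,270);
if m.any(): print("plate",rect(c,m,.066)[0])
import sys; cv2.imwrite(sys.argv[1],im)
E
python3 hs.py pics/top4.png
```

```text
[612.2 198.5 114.5  54.6  -4.3]
[623.1 -67.5 112.2  51.1  -1.9]
plate [613.1  64.2 131.8  61.8  -3.6]
```

View pics/top4.png

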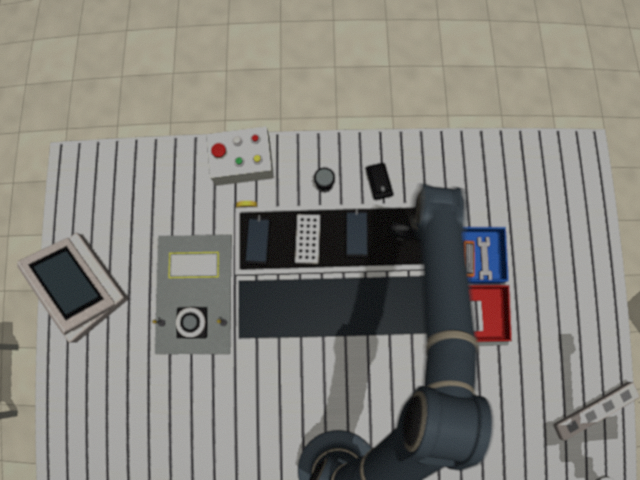

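>>> {"api": "apply_moves", "payload": {
  "increments": [
    {"hand": -1,"dx": -15,"dy": 0,"dz": -45,"ax": 0,"ay": 1.2,"az": -0.6},
    {"hand": -1,"dx": -10,"dy": 5,"dz": -45,"ax": 0,"ay": 0,"az": 0},
    {"hand": -1,"dx": 0,"dy": 15,"dz": -30,"ax": 0,"ay": 0,"az": 0},
    {"hand": -1,"dx": 0,"dy": 20,"dz": 0,"ax": 0,"ay": 0,"az": 0},
    {"hand": -1,"dx": 0,"dy": 10,"dz": 0,"ax": 0,"ay": 0,"az": 0}
  ]
}}

```text
clock: 19.0
tool_pos: [0.6271, -0.0674, 0.1318]
eef_rot: [[-1.0, 0.029, -0.008], [0.008, 0.009, -1.0], [-0.029, -1.0, -0.009]]
wrist_force: [-0.3, -0.6, -0.7]
gripper_width: 1.001
```

>>> {"api": "apply_moves", "payload": {
  "increments": [
    {"hand": -1,"dx": 4,"dy": 25,"dz": 0,"ax": 0.5,"ay": 1.2,"az": -1.7},
    {"hand": -1,"dx": 0,"dy": 25,"dz": 0,"ax": 0,"ay": 0,"az": 0},
    {"hand": -1,"dx": 0,"dy": 5,"dz": 0,"ax": 0,"ay": 0,"az": 0},
    {"hand": -1,"dx": 0,"dy": 0,"dz": 0,"ax": 0,"ay": 0,"az": 0}
  ]
}}

```text
clock: 19.4
tool_pos: [0.6261, -0.0676, 0.0803]
eef_rot: [[-1.0, 0.005, -0.03], [0.03, -0.0, -1.0], [-0.005, -1.0, 0.0]]
wrist_force: [-0.3, -0.1, -0.4]
gripper_width: 0.997
```

>>> {"api": "apply_moves", "payload": {
  "increments": [
    {"hand": -1,"dx": 3,"dy": 14,"dz": 0,"ax": 0,"ay": 0,"az": 0},
    {"hand": -1,"dx": 0,"dy": 14,"dz": 0,"ax": 0,"ay": 0,"az": 0},
    {"hand": -1,"dx": 0,"dy": 3,"dz": 0,"ax": 0,"ay": 0,"az": 0},
    {"hand": -1,"dx": 0,"dy": 0,"dz": 0,"ax": 0,"ay": 0,"az": 0}
  ]
}}

```text
clock: 19.8
tool_pos: [0.6249, -0.0692, 0.0505]
eef_rot: [[-0.999, 0.011, -0.033], [0.033, -0.001, -0.999], [-0.011, -1.0, 0.001]]
wrist_force: [0.4, -1.1, -0.3]
gripper_width: 0.999
```

>>> {"api": "apply_moves", "payload": {
  "increments": [
    {"hand": -1,"dx": 2,"dy": 0,"dz": -2,"ax": 0,"ay": 0,"az": -0.6},
    {"hand": 1,"dx": 0,"dy": 0,"dz": 0,"ax": 0,"ay": 0,"az": 0},
    {"hand": 1,"dx": 0,"dy": 0,"dz": 0,"ax": 0,"ay": 0,"az": 0},
    {"hand": 1,"dx": 0,"dy": 0,"dz": 0,"ax": 0,"ay": 0,"az": 0}
  ],
  "squeeze": 50
}}

```text
clock: 20.2
tool_pos: [0.6239, -0.0668, 0.0517]
eef_rot: [[-0.999, 0.001, -0.033], [0.033, -0.001, -0.999], [-0.002, -1.0, 0.001]]
wrist_force: [-0.5, 0.7, -2.2]
gripper_width: 0.685
```

```bash
python3 - <<'E'
from h import *
c=bot.capture("side");cv2.imwrite("pics/side5.png",cv2.resize(c["pixels"][120:320,200:440],None,fx=3,fy=3,interpolation=cv2.INTER_CUBIC))
E
```

```text
(no output)
```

View pics/side5.png

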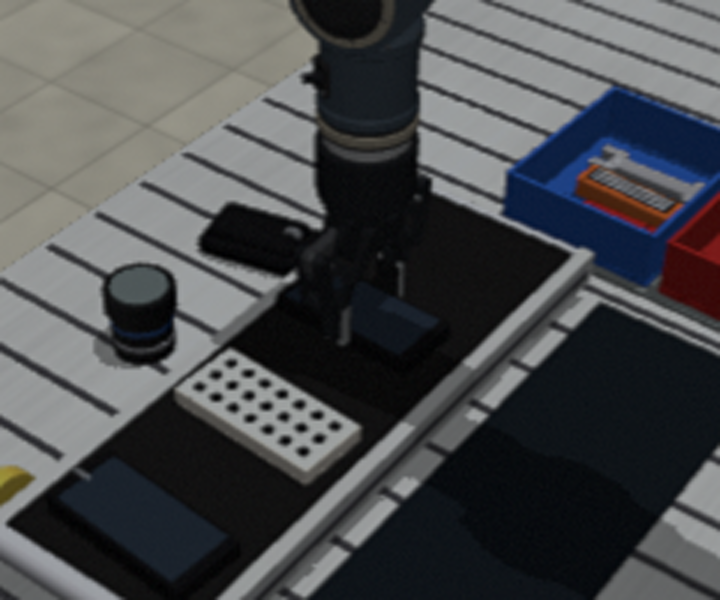

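>>> {"api": "apply_moves", "payload": {
  "increments": [
    {"hand": 1,"dx": 0,"dy": -15,"dz": 0,"ax": 0,"ay": 0,"az": 0},
    {"hand": 1,"dx": 0,"dy": -30,"dz": 0,"ax": 0,"ay": 0,"az": 0},
    {"hand": 1,"dx": 0,"dy": -40,"dz": 0,"ax": 0,"ay": 0,"az": 0},
    {"hand": 1,"dx": 4,"dy": -25,"dz": -25,"ax": 0,"ay": 0,"az": 0},
    {"hand": 1,"dx": 7,"dy": 0,"dz": -42,"ax": 0,"ay": -4,"az": 0}
  ],
  "squeeze": 60
}}

```text
clock: 20.75
tool_pos: [0.6145, -0.0065, 0.1669]
eef_rot: [[-1.0, -0.002, 0.026], [-0.026, -0.005, -1.0], [0.002, -1.0, 0.005]]
wrist_force: [0.9, 1.1, -1.7]
gripper_width: 0.682
```

>>> {"api": "apply_moves", "payload": {
  "increments": [
    {"hand": 1,"dx": 5,"dy": 0,"dz": -45,"ax": 0,"ay": -8,"az": 0},
    {"hand": 1,"dx": -1,"dy": 0,"dz": -45,"ax": 0,"ay": -8,"az": 0},
    {"hand": 1,"dx": -7,"dy": 0,"dz": -44,"ax": 0,"ay": -8,"az": 0},
    {"hand": 1,"dx": -13,"dy": 0,"dz": -43,"ax": 0,"ay": -8,"az": 0},
    {"hand": 1,"dx": -18,"dy": 0,"dz": -41,"ax": 0,"ay": -8,"az": 0}
  ]
}}

```text
clock: 21.25
tool_pos: [0.5789, 0.2198, 0.173]
eef_rot: [[-0.735, 0.007, 0.678], [-0.678, -0.007, -0.735], [-0.001, -1.0, 0.01]]
wrist_force: [0.5, 0.8, -1.8]
gripper_width: 0.683
```

>>> {"api": "apply_moves", "payload": {
  "increments": [
    {"hand": 1,"dx": -26,"dy": 0,"dz": -33,"ax": 0,"ay": -8,"az": 0},
    {"hand": 1,"dx": -30,"dy": 0,"dz": -29,"ax": 0,"ay": -8,"az": 0},
    {"hand": 1,"dx": -34,"dy": 0,"dz": -25,"ax": 0,"ay": -8,"az": 0},
    {"hand": 1,"dx": -25,"dy": 0,"dz": -10,"ax": 0,"ay": -8,"az": 0},
    {"hand": 1,"dx": 0,"dy": 0,"dz": 0,"ax": 0,"ay": -8,"az": 0}
  ]
}}

```text
clock: 21.75
tool_pos: [0.5617, 0.386, 0.1774]
eef_rot: [[-0.087, 0.009, 0.996], [-0.996, -0.002, -0.087], [0.001, -1.0, 0.009]]
wrist_force: [-0.5, -0.3, -1.3]
gripper_width: 0.68
```

>>> {"api": "apply_moves", "payload": {
  "increments": [
    {"hand": 1,"dx": 0,"dy": 20,"dz": -2,"ax": 0,"ay": -2,"az": 0},
    {"hand": 1,"dx": 0,"dy": 40,"dz": 0,"ax": 0,"ay": 0,"az": 0},
    {"hand": 1,"dx": 0,"dy": 40,"dz": 0,"ax": 0,"ay": 0,"az": 0},
    {"hand": 1,"dx": 0,"dy": 25,"dz": 0,"ax": 0,"ay": 0,"az": 0},
    {"hand": 1,"dx": 0,"dy": 0,"dz": 0,"ax": 0,"ay": 0,"az": 0}
  ]
}}

```text
clock: 22.25
tool_pos: [0.5619, 0.3886, 0.054]
eef_rot: [[-0.046, 0.014, 0.999], [-0.999, 0.0, -0.046], [-0.001, -1.0, 0.014]]
wrist_force: [-0.5, 0.1, -2.0]
gripper_width: 0.681
```

>>> {"api": "apply_moves", "payload": {
  "increments": [
    {"hand": 1,"dx": 0,"dy": 0,"dz": 0,"ax": 0,"ay": 0,"az": 0}
  ]
}}

```text
clock: 22.35
tool_pos: [0.5623, 0.3888, 0.055]
eef_rot: [[-0.047, 0.015, 0.999], [-0.999, 0.0, -0.047], [-0.001, -1.0, 0.015]]
wrist_force: [-0.3, 0.9, -1.5]
gripper_width: 0.681
```

>>> {"api": "apply_moves", "payload": {
  "increments": [
    {"hand": 1,"dx": 4,"dy": 10,"dz": -3,"ax": -0.8,"ay": -2.7,"az": 0},
    {"hand": 1,"dx": 0,"dy": 15,"dz": 0,"ax": 0,"ay": 0,"az": 0},
    {"hand": 1,"dx": 0,"dy": 8,"dz": 0,"ax": 0,"ay": 0,"az": 0},
    {"hand": 1,"dx": 0,"dy": 0,"dz": 0,"ax": 0,"ay": 0,"az": 0}
  ]
}}

```text
clock: 22.75
tool_pos: [0.5627, 0.3872, 0.0274]
eef_rot: [[-0.001, 0.009, 1.0], [-1.0, 0.006, -0.001], [-0.006, -1.0, 0.009]]
wrist_force: [-0.2, -0.1, -1.3]
gripper_width: 0.683
```

>>> {"api": "apply_moves", "payload": {
  "increments": [
    {"hand": 1,"dx": 3,"dy": 8,"dz": -4,"ax": -0.5,"ay": 0,"az": -0.4},
    {"hand": 1,"dx": 1,"dy": 6,"dz": -1,"ax": 0,"ay": 0,"az": 0},
    {"hand": 1,"dx": 0,"dy": 2,"dz": 0,"ax": 0,"ay": 0,"az": 0}
  ]
}}

```text
clock: 23.05
tool_pos: [0.558, 0.3841, 0.012]
eef_rot: [[-0.002, 0.002, 1.0], [-1.0, -0.0, -0.002], [0.0, -1.0, 0.002]]
wrist_force: [-0.3, -0.6, -1.6]
gripper_width: 0.684
```

>>> {"api": "apply_moves", "payload": {
  "increments": [
    {"hand": 1,"dx": -1,"dy": 3,"dz": 2,"ax": 0,"ay": 0,"az": 0},
    {"hand": 1,"dx": 0,"dy": 1,"dz": 0,"ax": 0,"ay": 0,"az": 0}
  ]
}}

```text
clock: 23.25
tool_pos: [0.5602, 0.3852, 0.0077]
eef_rot: [[-0.002, 0.002, 1.0], [-1.0, -0.0, -0.002], [0.0, -1.0, 0.002]]
wrist_force: [-0.5, -1.7, 3.5]
gripper_width: 0.682
```

```bash
python3 - <<'E'
from h import *
c=bot.capture("side");cv2.imwrite("pics/side6.png",cv2.resize(c["pixels"][280:480,100:360],None,fx=3,fy=3,interpolation=cv2.INTER_CUBIC))
E
```

```text
(no output)
```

View pics/side6.png

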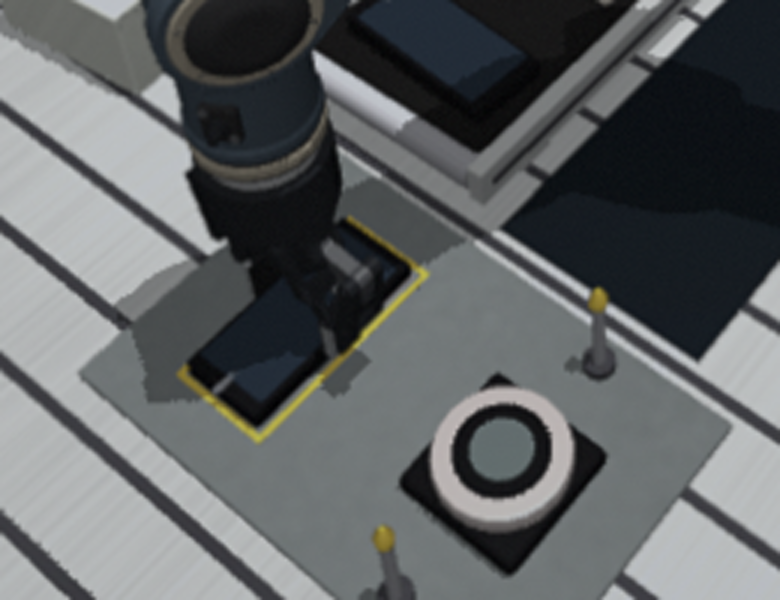

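>>> {"api": "apply_moves", "payload": {
  "increments": [
    {"hand": -1,"dx": 0,"dy": 0,"dz": 0,"ax": 0,"ay": 0,"az": 0},
    {"hand": -1,"dx": 0,"dy": 0,"dz": 0,"ax": 0,"ay": 0,"az": 0},
    {"hand": -1,"dx": 0,"dy": -15,"dz": 0,"ax": 0,"ay": 0,"az": 0},
    {"hand": -1,"dx": 0,"dy": -50,"dz": 0,"ax": 0,"ay": 0,"az": 0},
    {"hand": -1,"dx": 0,"dy": -50,"dz": 0,"ax": 0,"ay": 6,"az": 0}
  ]
}}

```text
clock: 23.8
tool_pos: [0.5572, 0.3828, 0.1209]
eef_rot: [[-0.108, -0.008, 0.994], [-0.994, -0.007, -0.108], [0.007, -1.0, -0.008]]
wrist_force: [1.1, 1.1, 1.0]
gripper_width: 1.002
```

>>> {"api": "apply_moves", "payload": {
  "increments": [
    {"hand": -1,"dx": 22,"dy": -15,"dz": 10,"ax": 0,"ay": 8.5,"az": 0},
    {"hand": -1,"dx": 20,"dy": 0,"dz": 13,"ax": 0,"ay": 8.5,"az": 0},
    {"hand": -1,"dx": 18,"dy": 0,"dz": 16,"ax": 0,"ay": 8.5,"az": 0},
    {"hand": -1,"dx": 16,"dy": 0,"dz": 18,"ax": 0,"ay": 8.5,"az": 0},
    {"hand": -1,"dx": 13,"dy": 0,"dz": 20,"ax": 0,"ay": 8.5,"az": 0}
  ]
}}

```text
clock: 24.3
tool_pos: [0.5953, 0.2773, 0.1556]
eef_rot: [[-0.757, 0.012, 0.654], [-0.653, 0.014, -0.757], [-0.018, -1.0, -0.003]]
wrist_force: [0.2, -0.8, -0.6]
gripper_width: 0.997
```

>>> {"api": "apply_moves", "payload": {
  "increments": [
    {"hand": -1,"dx": 10,"dy": 0,"dz": 22,"ax": 0,"ay": 8.5,"az": 0},
    {"hand": -1,"dx": 7,"dy": 0,"dz": 23,"ax": 0,"ay": 8.5,"az": 0},
    {"hand": -1,"dx": 3,"dy": 0,"dz": 24,"ax": 0,"ay": 8.5,"az": 0},
    {"hand": -1,"dx": 0,"dy": 0,"dz": 10,"ax": 0,"ay": 8.5,"az": 0},
    {"hand": -1,"dx": 0,"dy": 0,"dz": 0,"ax": 0,"ay": 8.5,"az": 0}
  ]
}}

```text
clock: 24.8
tool_pos: [0.6209, 0.1922, 0.1634]
eef_rot: [[-0.999, 0.021, -0.041], [0.041, 0.017, -0.999], [-0.02, -1.0, -0.018]]
wrist_force: [-0.1, 0.6, 0.0]
gripper_width: 0.999
```

Check the first pile piece and the rest while descending.

>>> {"api": "apply_moves", "payload": {
  "increments": [
    {"hand": -1,"dx": 9,"dy": 10,"dz": -6,"ax": 0.9,"ay": 0,"az": -1.2},
    {"hand": -1,"dx": 0,"dy": 25,"dz": 0,"ax": 0,"ay": 0,"az": 0},
    {"hand": -1,"dx": 0,"dy": 25,"dz": 0,"ax": 0,"ay": 0,"az": 0},
    {"hand": -1,"dx": 0,"dy": 8,"dz": 0,"ax": 0,"ay": 0,"az": 0},
    {"hand": -1,"dx": 0,"dy": 0,"dz": 0,"ax": 0,"ay": 0,"az": 0}
  ]
}}

```text
clock: 25.3
tool_pos: [0.6106, 0.2052, 0.0979]
eef_rot: [[-1.0, 0.001, -0.025], [0.025, 0.005, -1.0], [-0.001, -1.0, -0.005]]
wrist_force: [0.3, 0.5, -0.6]
gripper_width: 0.998
```

```bash
cat > pile.py <<'E'
from h import *
import sys
z=float(sys.argv[1])
c=bot.capture("top");im=c["pixels"]
b=(160,240,235,295)
m=cv2.morphologyEx(roi(cv2.inRange(im,(38,30,20),(105,85,75)),*b),cv2.MORPH_OPEN,np.ones((7,7)))
print("screen",rect(c,m,z)[0])
m=cv2.morphologyEx(roi(cv2.inRange(im,(0,0,0),(95,80,75)),*b),cv2.MORPH_OPEN,np.ones((5,5)))
print("body",rect(c,m,z)[0])
cv2.imwrite(sys.argv[2],cv2.resize(im[225:360,150:240],None,fx=4,fy=4,interpolation=cv2.INTER_CUBIC))
E
python3 pile.py .022 pics/p1.png; python3 hs.py pics/top5.png
```

```text
screen [560.  385.7 111.2  52.9  88.8]
body [558.6 384.9 129.8  55.7  88.8]
[6.171e+02 2.010e+02 1.694e+02 9.690e+01 3.000e-01]
plate [613.1  64.2 131.9  61.9  -3.7]
```

View pics/p1.png

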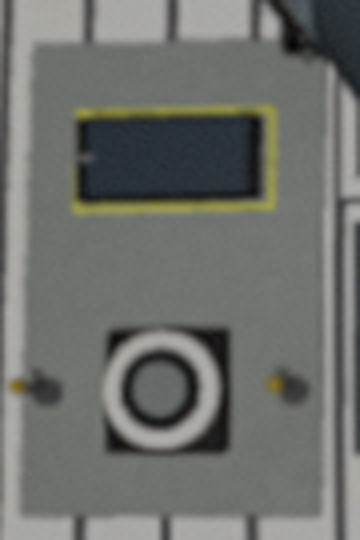

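View pics/top5.png

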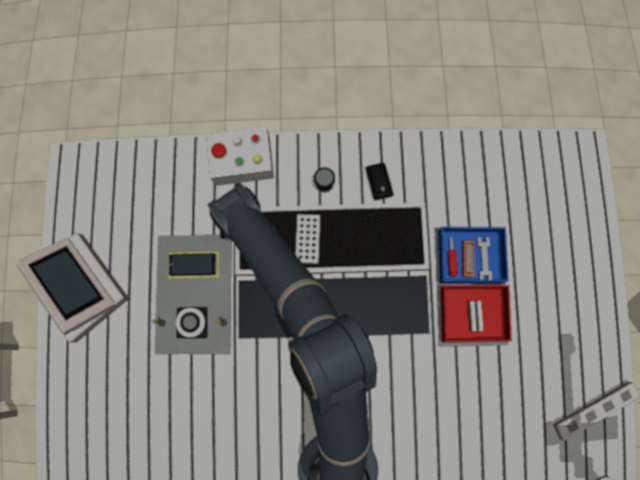

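>>> {"api": "apply_moves", "payload": {
  "increments": [
    {"hand": -1,"dx": -2,"dy": 10,"dz": 7,"ax": 0,"ay": 3,"az": 0},
    {"hand": -1,"dx": 0,"dy": 20,"dz": 0,"ax": 0,"ay": 0,"az": 0},
    {"hand": -1,"dx": 0,"dy": 15,"dz": 0,"ax": 0,"ay": 0,"az": 0},
    {"hand": -1,"dx": 0,"dy": 3,"dz": 0,"ax": 0,"ay": 0,"az": 0},
    {"hand": -1,"dx": 0,"dy": 0,"dz": 0,"ax": 0,"ay": 0,"az": 0}
  ]
}}

```text
clock: 25.9
tool_pos: [0.6175, 0.2012, 0.056]
eef_rot: [[-0.997, 0.014, -0.077], [0.077, 0.01, -0.997], [-0.013, -1.0, -0.011]]
wrist_force: [1.9, 0.7, -0.6]
gripper_width: 0.998
```

>>> {"api": "apply_moves", "payload": {
  "increments": [
    {"hand": -1,"dx": 6,"dy": 4,"dz": 3,"ax": 0.6,"ay": 0,"az": -0.8},
    {"hand": -1,"dx": 1,"dy": 3,"dz": 0,"ax": 0,"ay": 0,"az": 0},
    {"hand": -1,"dx": 0,"dy": 0,"dz": 0,"ax": 0,"ay": 0,"az": 0}
  ]
}}

```text
clock: 26.2
tool_pos: [0.6107, 0.1993, 0.0503]
eef_rot: [[-0.997, 0.0, -0.077], [0.077, 0.001, -0.997], [-0.0, -1.0, -0.001]]
wrist_force: [0.5, -0.1, 0.3]
gripper_width: 0.995
```

>>> {"api": "apply_moves", "payload": {
  "increments": [
    {"hand": 1,"dx": -1,"dy": 0,"dz": 1,"ax": 0,"ay": 0,"az": 0},
    {"hand": 1,"dx": 0,"dy": 0,"dz": 0,"ax": 0,"ay": 0,"az": 0},
    {"hand": 1,"dx": 0,"dy": 0,"dz": 0,"ax": 0,"ay": 0,"az": 0},
    {"hand": 1,"dx": 0,"dy": 0,"dz": 0,"ax": 0,"ay": 0,"az": 0}
  ]
}}

```text
clock: 26.6
tool_pos: [0.6124, 0.1985, 0.0515]
eef_rot: [[-0.997, 0.002, -0.076], [0.076, 0.002, -0.997], [-0.002, -1.0, -0.002]]
wrist_force: [-0.3, 0.4, -2.0]
gripper_width: 0.681
```

>>> {"api": "apply_moves", "payload": {
  "increments": [
    {"hand": 1,"dx": 0,"dy": -15,"dz": 0,"ax": 0,"ay": 0,"az": 0},
    {"hand": 1,"dx": 0,"dy": -30,"dz": 0,"ax": 0,"ay": 0,"az": 0},
    {"hand": 1,"dx": 0,"dy": -40,"dz": 0,"ax": 0,"ay": -4,"az": 0},
    {"hand": 1,"dx": 0,"dy": -25,"dz": -15,"ax": 0,"ay": -8,"az": 0},
    {"hand": 1,"dx": 0,"dy": 0,"dz": -20,"ax": 0,"ay": -8,"az": 0}
  ]
}}

```text
clock: 27.1
tool_pos: [0.6093, 0.2291, 0.1665]
eef_rot: [[-0.961, -0.001, 0.275], [-0.275, -0.003, -0.961], [0.002, -1.0, 0.003]]
wrist_force: [0.7, 0.4, -2.6]
gripper_width: 0.678
```

>>> {"api": "apply_moves", "payload": {
  "increments": [
    {"hand": 1,"dx": 0,"dy": 0,"dz": -21,"ax": 0,"ay": -8,"az": 0},
    {"hand": 1,"dx": -3,"dy": 0,"dz": -21,"ax": 0,"ay": -8,"az": 0},
    {"hand": 1,"dx": -6,"dy": 0,"dz": -20,"ax": 0,"ay": -8,"az": 0},
    {"hand": 1,"dx": -9,"dy": 0,"dz": -19,"ax": 0,"ay": -8,"az": 0},
    {"hand": 1,"dx": -11,"dy": 0,"dz": -18,"ax": 0,"ay": -8,"az": 0}
  ]
}}

```text
clock: 27.6
tool_pos: [0.5805, 0.3319, 0.173]
eef_rot: [[-0.538, 0.005, 0.843], [-0.843, -0.003, -0.538], [-0.0, -1.0, 0.006]]
wrist_force: [0.2, -0.1, -1.2]
gripper_width: 0.683
```

>>> {"api": "apply_moves", "payload": {
  "increments": [
    {"hand": 1,"dx": -14,"dy": 0,"dz": -16,"ax": 0,"ay": -8,"az": 0},
    {"hand": 1,"dx": -16,"dy": 0,"dz": -12,"ax": 0,"ay": -8,"az": 0},
    {"hand": 1,"dx": -10,"dy": 0,"dz": -5,"ax": 0,"ay": -8,"az": 0},
    {"hand": 1,"dx": 0,"dy": 0,"dz": 0,"ax": 0,"ay": -6,"az": 0},
    {"hand": 1,"dx": 0,"dy": 0,"dz": 0,"ax": 0,"ay": 0,"az": 0}
  ]
}}

```text
clock: 28.1
tool_pos: [0.5646, 0.3881, 0.1769]
eef_rot: [[-0.016, 0.006, 1.0], [-1.0, -0.002, -0.016], [0.001, -1.0, 0.006]]
wrist_force: [-0.9, -1.1, -2.3]
gripper_width: 0.679
```

>>> {"api": "apply_moves", "payload": {
  "increments": [
    {"hand": 1,"dx": 3,"dy": 20,"dz": -4,"ax": -0.4,"ay": -1,"az": 0},
    {"hand": 1,"dx": 1,"dy": 40,"dz": -2,"ax": 0,"ay": 0,"az": 0},
    {"hand": 1,"dx": 0,"dy": 40,"dz": -1,"ax": 0,"ay": 0,"az": 0},
    {"hand": 1,"dx": 0,"dy": 18,"dz": 0,"ax": 0,"ay": 0,"az": 0},
    {"hand": 1,"dx": 0,"dy": 0,"dz": 0,"ax": 0,"ay": 0,"az": 0}
  ]
}}

```text
clock: 28.6
tool_pos: [0.5611, 0.3829, 0.0602]
eef_rot: [[-0.013, 0.006, 1.0], [-1.0, -0.0, -0.013], [0.0, -1.0, 0.006]]
wrist_force: [-0.4, -0.6, -1.4]
gripper_width: 0.681
```

>>> {"api": "apply_moves", "payload": {
  "increments": [
    {"hand": 1,"dx": -2,"dy": 15,"dz": -2,"ax": -0.3,"ay": -0.8,"az": 0},
    {"hand": 1,"dx": 0,"dy": 14,"dz": 0,"ax": 0,"ay": 0,"az": 0},
    {"hand": 1,"dx": 0,"dy": 2,"dz": 0,"ax": 0,"ay": 0,"az": 0},
    {"hand": 1,"dx": 0,"dy": 0,"dz": 0,"ax": 0,"ay": 0,"az": 0}
  ]
}}

```text
clock: 29.0
tool_pos: [0.5618, 0.3869, 0.0314]
eef_rot: [[-0.001, 0.006, 1.0], [-1.0, 0.004, -0.001], [-0.004, -1.0, 0.006]]
wrist_force: [-0.2, 0.0, -2.0]
gripper_width: 0.679
```

>>> {"api": "apply_moves", "payload": {
  "increments": [
    {"hand": 1,"dx": 2,"dy": 3,"dz": -3,"ax": -0.3,"ay": 0,"az": -0.2},
    {"hand": 1,"dx": 0,"dy": 2,"dz": 0,"ax": 0,"ay": 0,"az": 0},
    {"hand": 1,"dx": 0,"dy": 0,"dz": 0,"ax": 0,"ay": 0,"az": 0}
  ]
}}

```text
clock: 29.3
tool_pos: [0.5594, 0.3857, 0.0279]
eef_rot: [[-0.001, 0.002, 1.0], [-1.0, 0.002, -0.001], [-0.002, -1.0, 0.002]]
wrist_force: [-0.1, -0.1, -2.1]
gripper_width: 0.678
```

>>> {"api": "apply_moves", "payload": {
  "increments": [
    {"hand": 1,"dx": 1,"dy": 3,"dz": 0,"ax": 0,"ay": 0,"az": 0},
    {"hand": 1,"dx": 0,"dy": 1,"dz": 0,"ax": 0,"ay": 0,"az": 0}
  ]
}}

```text
clock: 29.5
tool_pos: [0.5597, 0.3849, 0.0243]
eef_rot: [[-0.001, 0.003, 1.0], [-1.0, 0.002, -0.001], [-0.002, -1.0, 0.003]]
wrist_force: [-0.3, -0.5, -1.0]
gripper_width: 0.683
```

>>> {"api": "apply_moves", "payload": {
  "increments": [
    {"hand": 1,"dx": 0,"dy": 1.5,"dz": 0,"ax": 0,"ay": 0,"az": 0},
    {"hand": -1,"dx": 0,"dy": 0,"dz": 0,"ax": 0,"ay": 0,"az": 0},
    {"hand": -1,"dx": 0,"dy": 0,"dz": 0,"ax": 0,"ay": 0,"az": 0},
    {"hand": -1,"dx": 0,"dy": -15,"dz": 0,"ax": 0,"ay": 0,"az": 0},
    {"hand": -1,"dx": 0,"dy": -50,"dz": 0,"ax": 0,"ay": 0,"az": 0}
  ]
}}

```text
clock: 30.0
tool_pos: [0.557, 0.3819, 0.0843]
eef_rot: [[-0.001, -0.006, 1.0], [-1.0, -0.005, -0.001], [0.005, -1.0, -0.006]]
wrist_force: [2.0, 0.2, 1.2]
gripper_width: 1.001
```

>>> {"api": "apply_moves", "payload": {
  "increments": [
    {"hand": -1,"dx": 22,"dy": -50,"dz": 10,"ax": 0,"ay": 8.5,"az": 0},
    {"hand": -1,"dx": 35,"dy": -15,"dz": 15,"ax": 0,"ay": 8.5,"az": 0},
    {"hand": -1,"dx": 40,"dy": 0,"dz": 20,"ax": 0,"ay": 8.5,"az": 0},
    {"hand": -1,"dx": 35,"dy": 0,"dz": 28,"ax": 0,"ay": 8.5,"az": 0},
    {"hand": -1,"dx": 30,"dy": 0,"dz": 33,"ax": 0,"ay": 8.5,"az": 0}
  ]
}}

```text
clock: 30.5
tool_pos: [0.6046, 0.2038, 0.164]
eef_rot: [[-0.681, 0.011, 0.732], [-0.732, 0.016, -0.681], [-0.019, -1.0, -0.003]]
wrist_force: [0.6, -0.0, 0.0]
gripper_width: 0.996
```

>>> {"api": "apply_moves", "payload": {
  "increments": [
    {"hand": -1,"dx": 15,"dy": 0,"dz": 19,"ax": 0,"ay": 8.5,"az": 0},
    {"hand": -1,"dx": 12,"dy": 0,"dz": 21,"ax": 0,"ay": 8.5,"az": 0},
    {"hand": -1,"dx": 9,"dy": 0,"dz": 22,"ax": 0,"ay": 8.5,"az": 0},
    {"hand": -1,"dx": 6,"dy": 0,"dz": 20,"ax": 0,"ay": 8.5,"az": 0},
    {"hand": -1,"dx": 3,"dy": 0,"dz": 10,"ax": 0,"ay": 8.5,"az": 0}
  ]
}}

```text
clock: 31.0
tool_pos: [0.6195, 0.0901, 0.1702]
eef_rot: [[-0.997, 0.021, 0.068], [-0.067, 0.015, -0.998], [-0.022, -1.0, -0.013]]
wrist_force: [-0.3, 0.1, -0.2]
gripper_width: 1.0
```

```bash
python3 pile.py .038 pics/p2.png; python3 hs.py pics/top6.png; python3 - <<'E'
from h import *
c=bot.capture("side");cv2.imwrite("pics/side7.png",c["pixels"])
E
```

```text
screen [560.2 385.4 111.7  52.5  88.8]
body [557.3 383.2 132.7  58.   88.6]
plate [693.5   9.6  37.7   2.8  88.5]
```

View pics/top6.png

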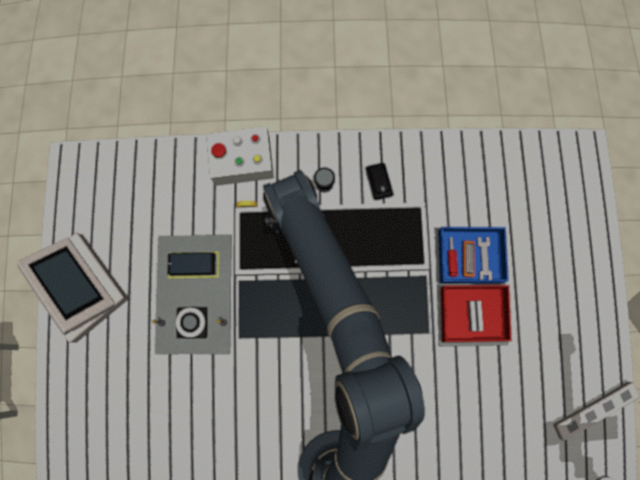

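View pics/side7.png

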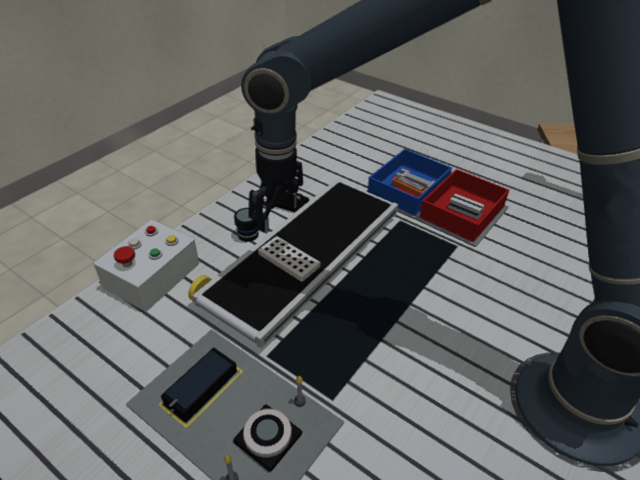

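>>> {"api": "apply_moves", "payload": {
  "increments": [
    {"hand": -1,"dx": 7,"dy": 0,"dz": 22,"ax": 0.8,"ay": 5,"az": -1.2},
    {"hand": -1,"dx": 0,"dy": 15,"dz": 0,"ax": 0,"ay": 0,"az": 0},
    {"hand": -1,"dx": 0,"dy": 30,"dz": 0,"ax": 0,"ay": 0,"az": 0},
    {"hand": -1,"dx": 0,"dy": 20,"dz": 0,"ax": 0,"ay": 0,"az": 0},
    {"hand": -1,"dx": 0,"dy": 0,"dz": 0,"ax": 0,"ay": 0,"az": 0}
  ]
}}

```text
clock: 31.65
tool_pos: [0.614, 0.0805, 0.1043]
eef_rot: [[-1.0, 0.004, 0.016], [-0.016, 0.009, -1.0], [-0.005, -1.0, -0.009]]
wrist_force: [0.1, -0.2, -1.1]
gripper_width: 0.996
```

>>> {"api": "apply_moves", "payload": {
  "increments": [
    {"hand": -1,"dx": 1,"dy": 0,"dz": 17,"ax": 0.5,"ay": 4.5,"az": -0.2},
    {"hand": -1,"dx": 0,"dy": 18,"dz": 1,"ax": 0,"ay": 0,"az": 0},
    {"hand": -1,"dx": 0,"dy": 18,"dz": 0,"ax": 0,"ay": 0,"az": 0},
    {"hand": -1,"dx": 0,"dy": 6,"dz": 0,"ax": 0,"ay": 0,"az": 0},
    {"hand": -1,"dx": 0,"dy": 0,"dz": 0,"ax": 0,"ay": 0,"az": 0}
  ]
}}

```text
clock: 32.15
tool_pos: [0.6146, 0.0717, 0.0637]
eef_rot: [[-0.999, 0.005, -0.045], [0.045, 0.007, -0.999], [-0.004, -1.0, -0.008]]
wrist_force: [-0.4, 0.5, 0.6]
gripper_width: 1.001
```

>>> {"api": "apply_moves", "payload": {
  "increments": [
    {"hand": -1,"dx": 2,"dy": 0,"dz": 9,"ax": 0.5,"ay": 1,"az": -0.2},
    {"hand": -1,"dx": 0,"dy": 8,"dz": 1,"ax": 0,"ay": 0,"az": 0},
    {"hand": -1,"dx": 0,"dy": 6,"dz": 0,"ax": 0,"ay": 0,"az": 0},
    {"hand": -1,"dx": 0,"dy": 0,"dz": 0,"ax": 0,"ay": 0,"az": 0}
  ]
}}

```text
clock: 32.55
tool_pos: [0.6136, 0.0624, 0.0514]
eef_rot: [[-0.998, 0.005, -0.062], [0.062, -0.0, -0.998], [-0.005, -1.0, 0.0]]
wrist_force: [0.4, -0.5, 0.3]
gripper_width: 0.999
```

>>> {"api": "apply_moves", "payload": {
  "increments": [
    {"hand": 1,"dx": 0,"dy": 1,"dz": -2,"ax": 0,"ay": 0,"az": 0},
    {"hand": 1,"dx": 0,"dy": 0,"dz": 0,"ax": 0,"ay": 0,"az": 0},
    {"hand": 1,"dx": 0,"dy": 0,"dz": 0,"ax": 0,"ay": 0,"az": 0},
    {"hand": 1,"dx": 0,"dy": 0,"dz": 0,"ax": 0,"ay": 0,"az": 0}
  ],
  "squeeze": 70
}}

```text
clock: 32.95
tool_pos: [0.6143, 0.065, 0.0511]
eef_rot: [[-0.998, 0.006, -0.061], [0.061, -0.0, -0.998], [-0.006, -1.0, -0.0]]
wrist_force: [0.2, -1.2, -1.8]
gripper_width: 0.678
```

>>> {"api": "apply_moves", "payload": {
  "increments": [
    {"hand": 1,"dx": 0,"dy": -15,"dz": 0,"ax": 0,"ay": 0,"az": 0},
    {"hand": 1,"dx": 0,"dy": -30,"dz": 0,"ax": 0,"ay": 0,"az": 0},
    {"hand": 1,"dx": 8,"dy": -45,"dz": -8,"ax": 0,"ay": 0,"az": 0},
    {"hand": 1,"dx": 15,"dy": -45,"dz": -20,"ax": 0,"ay": -4,"az": 0},
    {"hand": 1,"dx": 20,"dy": -15,"dz": -27,"ax": 0,"ay": -8,"az": 0}
  ]
}}

```text
clock: 33.45
tool_pos: [0.5711, 0.1167, 0.2044]
eef_rot: [[-0.989, -0.002, 0.145], [-0.145, -0.003, -0.989], [0.002, -1.0, 0.003]]
wrist_force: [-0.2, 0.7, -0.5]
gripper_width: 0.681
```

>>> {"api": "apply_moves", "payload": {
  "increments": [
    {"hand": 1,"dx": 12,"dy": 0,"dz": -33,"ax": 0,"ay": -8,"az": 0},
    {"hand": 1,"dx": 7,"dy": 0,"dz": -35,"ax": 0,"ay": -8,"az": 0},
    {"hand": 1,"dx": 2,"dy": 0,"dz": -35,"ax": 0,"ay": -8,"az": 0},
    {"hand": 1,"dx": -3,"dy": 0,"dz": -35,"ax": 0,"ay": -8,"az": 0},
    {"hand": 1,"dx": -8,"dy": 0,"dz": -35,"ax": 0,"ay": -8,"az": 0}
  ]
}}

```text
clock: 33.95
tool_pos: [0.4855, 0.2767, 0.2132]
eef_rot: [[-0.646, 0.012, 0.763], [-0.763, -0.003, -0.646], [-0.005, -1.0, 0.011]]
wrist_force: [0.5, 1.0, -1.4]
gripper_width: 0.675
```

>>> {"api": "apply_moves", "payload": {
  "increments": [
    {"hand": 1,"dx": -13,"dy": 0,"dz": -30,"ax": 0,"ay": -8,"az": 0},
    {"hand": 1,"dx": -17,"dy": 0,"dz": -25,"ax": 0,"ay": -8,"az": 0},
    {"hand": 1,"dx": -10,"dy": 0,"dz": -10,"ax": 0,"ay": -8,"az": 0},
    {"hand": 1,"dx": 0,"dy": 0,"dz": 0,"ax": 0,"ay": -6,"az": 0},
    {"hand": 1,"dx": 0,"dy": 0,"dz": 0,"ax": 0,"ay": 0,"az": 0}
  ]
}}

```text
clock: 34.45
tool_pos: [0.4457, 0.3554, 0.2175]
eef_rot: [[-0.143, 0.014, 0.99], [-0.99, -0.0, -0.143], [-0.002, -1.0, 0.014]]
wrist_force: [-0.3, 0.4, -2.5]
gripper_width: 0.678
```

>>> {"api": "apply_moves", "payload": {
  "increments": [
    {"hand": 1,"dx": -14,"dy": 0,"dz": -25,"ax": -0.7,"ay": -5,"az": 0},
    {"hand": 1,"dx": -14,"dy": 10,"dz": -25,"ax": 0,"ay": -3,"az": 0},
    {"hand": 1,"dx": 0,"dy": 30,"dz": 0,"ax": 0,"ay": 0,"az": 0},
    {"hand": 1,"dx": 0,"dy": 30,"dz": 0,"ax": 0,"ay": 0,"az": 0},
    {"hand": 1,"dx": 0,"dy": 0,"dz": 0,"ax": 0,"ay": 0,"az": 0}
  ]
}}

```text
clock: 34.95
tool_pos: [0.4002, 0.3875, 0.1489]
eef_rot: [[-0.016, 0.008, 1.0], [-1.0, 0.001, -0.016], [-0.001, -1.0, 0.008]]
wrist_force: [-0.5, -0.4, -1.3]
gripper_width: 0.68
```

>>> {"api": "apply_moves", "payload": {
  "increments": [
    {"hand": 1,"dx": 0,"dy": 0,"dz": 0,"ax": 0,"ay": 0,"az": 0}
  ]
}}

```text
clock: 35.05
tool_pos: [0.4008, 0.3875, 0.1497]
eef_rot: [[-0.018, 0.008, 1.0], [-1.0, 0.002, -0.018], [-0.002, -1.0, 0.008]]
wrist_force: [0.7, -0.2, -1.7]
gripper_width: 0.677
```

>>> {"api": "apply_moves", "payload": {
  "increments": [
    {"hand": 1,"dx": 2,"dy": 15,"dz": -2,"ax": -0.4,"ay": -1,"az": 0},
    {"hand": 1,"dx": 0,"dy": 25,"dz": 0,"ax": 0,"ay": 0,"az": 0},
    {"hand": 1,"dx": 0,"dy": 18,"dz": 0,"ax": 0,"ay": 0,"az": 0},
    {"hand": 1,"dx": 0,"dy": 4,"dz": 0,"ax": 0,"ay": 0,"az": 0},
    {"hand": 1,"dx": 0,"dy": 0,"dz": 0,"ax": 0,"ay": 0,"az": 0}
  ]
}}

```text
clock: 35.55
tool_pos: [0.4034, 0.3862, 0.0898]
eef_rot: [[-0.006, 0.008, 1.0], [-1.0, 0.007, -0.006], [-0.007, -1.0, 0.008]]
wrist_force: [-0.5, -0.2, -1.7]
gripper_width: 0.676
```

>>> {"api": "apply_moves", "payload": {
  "increments": [
    {"hand": 1,"dx": 1,"dy": 3,"dz": -4,"ax": -0.4,"ay": 0,"az": -0.4},
    {"hand": 1,"dx": 0,"dy": 0,"dz": 0,"ax": 0,"ay": 0,"az": 0},
    {"hand": 1,"dx": 0,"dy": 0,"dz": 0,"ax": 0,"ay": 0,"az": 0}
  ]
}}

```text
clock: 35.85
tool_pos: [0.4003, 0.3862, 0.0889]
eef_rot: [[-0.007, 0.004, 1.0], [-1.0, 0.002, -0.007], [-0.002, -1.0, 0.004]]
wrist_force: [-0.8, -0.8, -1.7]
gripper_width: 0.681
```

```bash
python3 - <<'E'
from h import *
c=bot.capture("side");cv2.imwrite("pics/side8.png",cv2.resize(c["pixels"][280:480,100:360],None,fx=3,fy=3,interpolation=cv2.INTER_CUBIC))
E
```

```text
(no output)
```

View pics/side8.png

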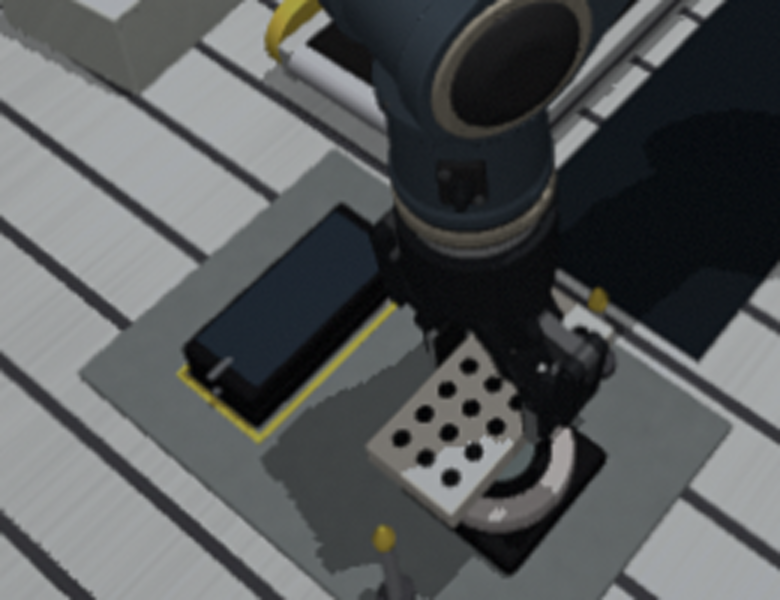

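```bash
python3 - <<'E'
from h import *
c=bot.capture("side")
P=[[x,.4495,z] for x in(.3695,.4295) for z in(.102,.086)]
print(np.round((proj(c,P)-[100,280])*3))
E
```

```text
[[454. 514.]
 [456. 530.]
 [366. 445.]
 [370. 460.]]
```

>>> {"api": "apply_moves", "payload": {
  "increments": [
    {"hand": 1,"dx": 0,"dy": 0,"dz": 0,"ax": 0,"ay": 0,"az": 0},
    {"hand": 1,"dx": 0,"dy": 0,"dz": 0,"ax": 0,"ay": 0,"az": 0},
    {"hand": 1,"dx": 0,"dy": 0,"dz": 0,"ax": 0,"ay": 0,"az": 0},
    {"hand": 1,"dx": 0,"dy": 0,"dz": 0,"ax": 0,"ay": 0,"az": 0},
    {"hand": 1,"dx": 0,"dy": 0,"dz": 0,"ax": 0,"ay": 0,"az": 0}
  ]
}}

```text
clock: 36.45
tool_pos: [0.4005, 0.3864, 0.0894]
eef_rot: [[-0.007, 0.004, 1.0], [-1.0, 0.002, -0.007], [-0.002, -1.0, 0.004]]
wrist_force: [-0.2, 0.6, -1.8]
gripper_width: 0.679
```

The predicted plate corners, (454,514) and (366,445), match the picture. The plate is at the viewing pose, so I'm holding it there.

>>> {"api": "apply_moves", "payload": {
  "increments": [
    {"hand": 1,"dx": 0,"dy": 0,"dz": 0,"ax": 0,"ay": 0,"az": 0},
    {"hand": 1,"dx": 0,"dy": 1,"dz": 0,"ax": 0,"ay": 0,"az": 0},
    {"hand": 1,"dx": 0,"dy": 0,"dz": 0,"ax": 0,"ay": 0,"az": 0},
    {"hand": 1,"dx": 0,"dy": 0,"dz": 0,"ax": 0,"ay": 0,"az": 0},
    {"hand": 1,"dx": 0,"dy": 0,"dz": 0,"ax": 0,"ay": 0,"az": 0}
  ]
}}

```text
clock: 36.95
tool_pos: [0.4004, 0.3863, 0.0882]
eef_rot: [[-0.007, 0.004, 1.0], [-1.0, 0.002, -0.007], [-0.002, -1.0, 0.004]]
wrist_force: [-0.6, 0.6, -2.2]
gripper_width: 0.677
```

>>> {"api": "apply_moves", "payload": {
  "increments": [
    {"hand": 1,"dx": 0,"dy": 0,"dz": 0,"ax": 0,"ay": 0,"az": 0},
    {"hand": 1,"dx": 0,"dy": 0,"dz": 0,"ax": 0,"ay": 0,"az": 0},
    {"hand": 1,"dx": 0,"dy": 0,"dz": 0,"ax": 0,"ay": 0,"az": 0},
    {"hand": 1,"dx": 0,"dy": 0,"dz": 0,"ax": 0,"ay": 0,"az": 0},
    {"hand": 1,"dx": 0,"dy": 0,"dz": 0,"ax": 0,"ay": 0,"az": 0}
  ]
}}

```text
clock: 37.45
tool_pos: [0.4004, 0.3864, 0.0882]
eef_rot: [[-0.007, 0.004, 1.0], [-1.0, 0.002, -0.007], [-0.002, -1.0, 0.004]]
wrist_force: [-0.1, 1.0, -2.2]
gripper_width: 0.679
```

>>> {"api": "apply_moves", "payload": {
  "increments": [
    {"hand": 1,"dx": 0,"dy": 0,"dz": 0,"ax": 0,"ay": 0,"az": 0},
    {"hand": 1,"dx": 0,"dy": 0,"dz": 0,"ax": 0,"ay": 0,"az": 0},
    {"hand": 1,"dx": 0,"dy": 0,"dz": 0,"ax": 0,"ay": 0,"az": 0},
    {"hand": 1,"dx": 0,"dy": 0,"dz": 0,"ax": 0,"ay": 0,"az": 0},
    {"hand": 1,"dx": 0,"dy": 0,"dz": 0,"ax": 0,"ay": 0,"az": 0}
  ]
}}

```text
clock: 37.95
tool_pos: [0.4005, 0.3864, 0.0883]
eef_rot: [[-0.007, 0.004, 1.0], [-1.0, 0.002, -0.007], [-0.002, -1.0, 0.004]]
wrist_force: [-0.3, 0.4, -1.7]
gripper_width: 0.677
```

>>> {"api": "apply_moves", "payload": {
  "increments": [
    {"hand": 1,"dx": 0,"dy": 0,"dz": 0,"ax": 0,"ay": 0,"az": 0},
    {"hand": 1,"dx": 0,"dy": 0,"dz": 0,"ax": 0,"ay": 0,"az": 0},
    {"hand": 1,"dx": 0,"dy": 0,"dz": 0,"ax": 0,"ay": 0,"az": 0},
    {"hand": 1,"dx": 0,"dy": 0,"dz": 0,"ax": 0,"ay": 0,"az": 0},
    {"hand": 1,"dx": 0,"dy": 0,"dz": 0,"ax": 0,"ay": 0,"az": 0}
  ]
}}

```text
clock: 38.45
tool_pos: [0.4004, 0.3864, 0.0882]
eef_rot: [[-0.007, 0.004, 1.0], [-1.0, 0.002, -0.007], [-0.002, -1.0, 0.004]]
wrist_force: [0.3, -0.2, -2.0]
gripper_width: 0.681
```

>>> {"api": "apply_moves", "payload": {
  "increments": [
    {"hand": 1,"dx": 0,"dy": -20,"dz": 0,"ax": 0,"ay": 0,"az": 0},
    {"hand": 1,"dx": 0,"dy": -15,"dz": 25,"ax": 0,"ay": -0.4,"az": 0},
    {"hand": 1,"dx": 0,"dy": 0,"dz": 45,"ax": 0,"ay": 0,"az": 0},
    {"hand": 1,"dx": 0,"dy": 0,"dz": 45,"ax": 0,"ay": 0,"az": 0},
    {"hand": 1,"dx": 0,"dy": 0,"dz": 30,"ax": 0,"ay": 0,"az": 0}
  ]
}}

```text
clock: 38.95
tool_pos: [0.5438, 0.3882, 0.1255]
eef_rot: [[0.011, 0.003, 1.0], [-1.0, 0.001, 0.011], [-0.001, -1.0, 0.003]]
wrist_force: [-0.2, -0.8, -1.6]
gripper_width: 0.678
```

>>> {"api": "apply_moves", "payload": {
  "increments": [
    {"hand": 1,"dx": 0,"dy": 0,"dz": 0,"ax": 0,"ay": 0,"az": 0},
    {"hand": 1,"dx": 0,"dy": 0,"dz": 0,"ax": 0,"ay": 0,"az": 0}
  ]
}}

```text
clock: 39.15
tool_pos: [0.5489, 0.3864, 0.1244]
eef_rot: [[0.004, 0.004, 1.0], [-1.0, 0.001, 0.004], [-0.001, -1.0, 0.004]]
wrist_force: [-0.1, 0.9, -2.4]
gripper_width: 0.677
```

>>> {"api": "apply_moves", "payload": {
  "increments": [
    {"hand": 1,"dx": 0,"dy": 15,"dz": 11,"ax": -0.2,"ay": 0,"az": 0},
    {"hand": 1,"dx": 0,"dy": 25,"dz": 0,"ax": 0,"ay": 0,"az": 0},
    {"hand": 1,"dx": 0,"dy": 20,"dz": 0,"ax": 0,"ay": 0,"az": 0},
    {"hand": 1,"dx": 0,"dy": 4,"dz": 0,"ax": 0,"ay": 0,"az": 0},
    {"hand": 1,"dx": 0,"dy": 0,"dz": 0,"ax": 0,"ay": 0,"az": 0}
  ]
}}

```text
clock: 39.65
tool_pos: [0.5578, 0.387, 0.0556]
eef_rot: [[0.009, -0.002, 1.0], [-1.0, -0.001, 0.009], [0.001, -1.0, -0.002]]
wrist_force: [-0.4, -0.2, -1.6]
gripper_width: 0.676
```

>>> {"api": "apply_moves", "payload": {
  "increments": [
    {"hand": 1,"dx": 1,"dy": 8,"dz": 2,"ax": 0,"ay": 0.4,"az": 0},
    {"hand": 1,"dx": 0,"dy": 4,"dz": 0,"ax": 0,"ay": 0,"az": 0},
    {"hand": 1,"dx": 0,"dy": 0,"dz": 0,"ax": 0,"ay": 0,"az": 0}
  ]
}}

```text
clock: 39.95
tool_pos: [0.5599, 0.387, 0.0441]
eef_rot: [[0.003, -0.001, 1.0], [-1.0, 0.001, 0.003], [-0.001, -1.0, -0.001]]
wrist_force: [-0.1, 0.2, -1.2]
gripper_width: 0.678
```

>>> {"api": "apply_moves", "payload": {
  "increments": [
    {"hand": 1,"dx": 1,"dy": 3,"dz": 0,"ax": 0,"ay": 0,"az": 0},
    {"hand": 1,"dx": 0,"dy": 2,"dz": 0,"ax": 0,"ay": 0,"az": 0}
  ]
}}

```text
clock: 40.15
tool_pos: [0.5606, 0.3864, 0.04]
eef_rot: [[0.003, 0.001, 1.0], [-1.0, 0.002, 0.003], [-0.002, -1.0, 0.001]]
wrist_force: [-0.4, -0.2, -1.5]
gripper_width: 0.682
```

>>> {"api": "apply_moves", "payload": {
  "increments": [
    {"hand": 1,"dx": 0,"dy": 1.5,"dz": -1,"ax": 0,"ay": 0,"az": 0},
    {"hand": 1,"dx": 0,"dy": 0,"dz": 0,"ax": 0,"ay": 0,"az": 0}
  ]
}}

```text
clock: 40.35
tool_pos: [0.5603, 0.3867, 0.0395]
eef_rot: [[0.002, 0.003, 1.0], [-1.0, 0.003, 0.002], [-0.003, -1.0, 0.003]]
wrist_force: [-0.1, -0.8, -1.2]
gripper_width: 0.68
```

>>> {"api": "apply_moves", "payload": {
  "increments": [
    {"hand": 1,"dx": 1,"dy": 2,"dz": 0,"ax": 0,"ay": 0,"az": 0},
    {"hand": 1,"dx": 0,"dy": 0,"dz": 0,"ax": 0,"ay": 0,"az": 0}
  ]
}}

```text
clock: 40.55
tool_pos: [0.5605, 0.3871, 0.0397]
eef_rot: [[0.002, 0.004, 1.0], [-1.0, 0.005, 0.002], [-0.005, -1.0, 0.004]]
wrist_force: [-0.5, 0.3, -2.1]
gripper_width: 0.682
```

>>> {"api": "apply_moves", "payload": {
  "increments": [
    {"hand": 1,"dx": 1,"dy": 3,"dz": -1,"ax": -0.2,"ay": 0,"az": -0.3},
    {"hand": 1,"dx": 0,"dy": 1,"dz": 0,"ax": 0,"ay": 0,"az": 0}
  ]
}}

```text
clock: 40.75
tool_pos: [0.5605, 0.3871, 0.0392]
eef_rot: [[0.002, 0.004, 1.0], [-1.0, 0.001, 0.002], [-0.001, -1.0, 0.004]]
wrist_force: [-0.7, -1.5, 2.5]
gripper_width: 0.678
```

>>> {"api": "apply_moves", "payload": {
  "increments": [
    {"hand": -1,"dx": 0,"dy": 0,"dz": 0,"ax": 0,"ay": 0,"az": 0},
    {"hand": -1,"dx": 0,"dy": 0,"dz": 0,"ax": 0,"ay": 0,"az": 0},
    {"hand": -1,"dx": 0,"dy": -15,"dz": 0,"ax": 0,"ay": 0,"az": 0},
    {"hand": -1,"dx": 0,"dy": -50,"dz": 0,"ax": 0,"ay": 0,"az": 0},
    {"hand": -1,"dx": 0,"dy": -50,"dz": 0,"ax": 0,"ay": 0,"az": 0}
  ]
}}

```text
clock: 41.25
tool_pos: [0.5569, 0.3837, 0.1499]
eef_rot: [[0.003, -0.009, 1.0], [-1.0, -0.008, 0.003], [0.008, -1.0, -0.009]]
wrist_force: [1.0, -0.1, 0.5]
gripper_width: 1.0
```

>>> {"api": "apply_moves", "payload": {
  "increments": [
    {"hand": -1,"dx": 40,"dy": -20,"dz": 0,"ax": 0,"ay": 0,"az": 0},
    {"hand": -1,"dx": 50,"dy": 0,"dz": 0,"ax": 0,"ay": 0,"az": 0},
    {"hand": -1,"dx": 50,"dy": 0,"dz": 0,"ax": 0,"ay": 0,"az": 0},
    {"hand": -1,"dx": 50,"dy": 0,"dz": 0,"ax": 0,"ay": 0,"az": 0},
    {"hand": -1,"dx": 50,"dy": 0,"dz": 0,"ax": 0,"ay": 0,"az": 0}
  ]
}}

```text
clock: 41.75
tool_pos: [0.5602, 0.1534, 0.1851]
eef_rot: [[0.021, 0.01, 1.0], [-1.0, 0.01, 0.021], [-0.01, -1.0, 0.01]]
wrist_force: [1.0, -0.8, 0.9]
gripper_width: 1.003
```

>>> {"api": "apply_moves", "payload": {
  "increments": [
    {"hand": -1,"dx": 40,"dy": 0,"dz": 0,"ax": 0,"ay": 0,"az": 0},
    {"hand": -1,"dx": 0,"dy": 0,"dz": 0,"ax": 0,"ay": 0,"az": 0},
    {"hand": -1,"dx": 0,"dy": 0,"dz": 0,"ax": 0,"ay": 0,"az": 0}
  ]
}}

```text
clock: 42.05
tool_pos: [0.5622, 0.102, 0.1867]
eef_rot: [[0.007, 0.012, 1.0], [-1.0, 0.005, 0.007], [-0.005, -1.0, 0.012]]
wrist_force: [-0.8, 0.8, 0.5]
gripper_width: 0.998
```

```bash
python3 - <<'E'
from h import *
c=bot.capture("top");im=c["pixels"];hsv=cv2.cvtColor(im,cv2.COLOR_BGR2HSV)
m=roi(cv2.inRange(hsv,(0,0,105),(180,50,255)),162,244,226,288)
print("plate",rect(c,cv2.morphologyEx(m,cv2.MORPH_OPEN,np.ones((3,3))),.054)[0])
cv2.imwrite("pics/top9.png",im)
cv2.imwrite("pics/p9.png",cv2.resize(im[225:360,150:240],None,fx=4,fy=4,interpolation=cv2.INTER_CUBIC))
c=bot.capture("side");cv2.imwrite("pics/side9.png",c["pixels"])
P=[[.5595+a,.3845+b,.054] for a,b in((-.03,-.065),(-.03,.065),(.03,.065),(.03,-.065))]
print(np.round(proj(c,P)))
E
```

```text
plate [549.7 373.3 177.  117.5  88.9]
[[236. 357.]
 [182. 409.]
 [158. 390.]
 [213. 340.]]
```

View pics/top9.png

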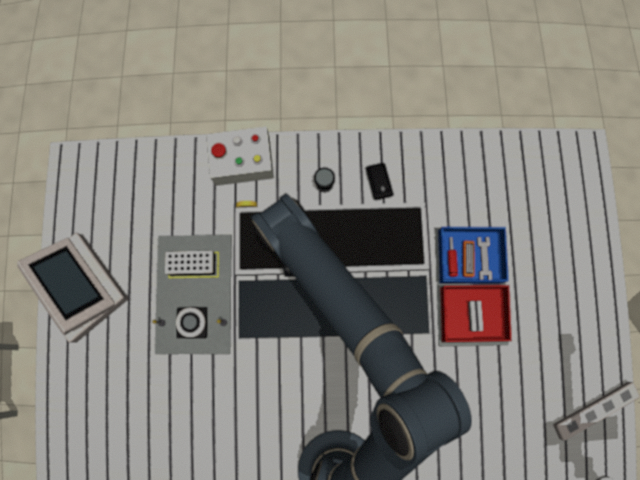

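View pics/side9.png

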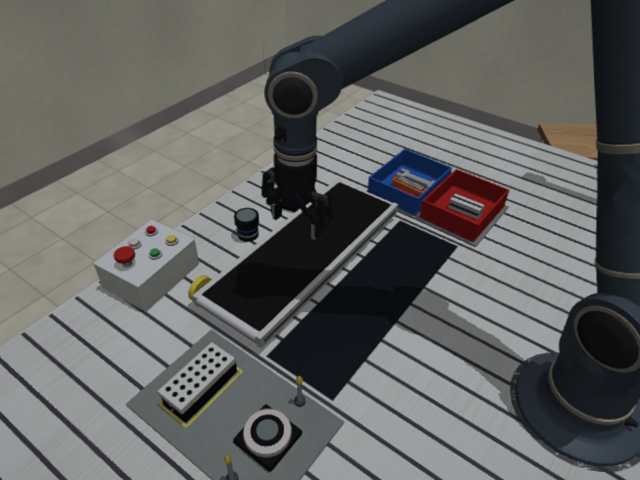

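View pics/p9.png

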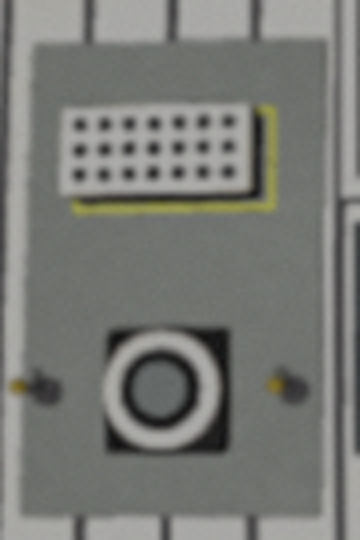

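```bash
python3 - <<'E'
from h import *
c=bot.capture("top");im=c["pixels"]
m=roi(cv2.inRange(im,(135,135,135),(255,255,255)),162,244,226,288)
print("plate",rect(c,cv2.morphologyEx(m,cv2.MORPH_CLOSE,np.ones((3,3))),.054)[0])
uv=np.array([[62,106],[252,107],[250,195],[58,194]])/4+[150,225]
print(plane(c,uv,.054).round(4), plane(c,[uv.mean(0)],.054))
s=bot.read_state();print(s["clock"],s["wrist_force"])
E
```

```text
plate [560.1 387.7 127.   59.1 -89.7]
[[0.5892 0.4502 0.054 ]
 [0.5853 0.3191 0.054 ]
 [0.5256 0.3199 0.054 ]
 [0.529  0.4514 0.054 ]] [[0.5571738 0.3847397 0.054    ]]
42.2 [ 0.1464631   1.18216751 -0.13441084]
```

```bash
python3 -c "
from cell import bot
print(bot.job_done())"
```

```text
the job is handed in; nothing more can be done
None
```

I finished the job and handed it in at about 42 s of the 210 s allowed; the hand-in gives no verdict.

**What I did**
- **Bins:** the spanner, hex-key set and screwdriver are in the blue bin, and the one offcut is in the red bin. The screwdriver was knocked aside mid-run, so I measured it again before picking it up.
- **Pile:** I stacked the two handsets in the outline.
- **Viewing pose:** I held the plate level over the camera for about 2.5 s, then laid it on the pile.

**Last checks**
- **Handsets:** the lower one's screen measured at (560.0, 385.7) mm and the upper one's at (560.2, 385.4) mm. The outline's centre is (559.6, 384.2) mm, so both are about 1–2 mm off, and their angle is about 1° off.
- **Plate at the viewing pose:** the tool stayed steady to about 1 mm, and the plate's corners in the side view were within about 1–2 pixels of where they should be. I worked out its height from the grasp, about 1 mm above nominal.
- **Plate on the pile:** two measurements of its centre disagreed slightly: (560.1, 387.7) mm from a mask that showed it 3 mm short, and (557.2, 384.7) mm from corners read by eye. Both are within the 8 mm limit.
- **Everything else:** the final pictures show all four items in the right bins, the mouse and lens where they were, and the gripper clear of everything. One plate mask failed at first because it picked up the grey station plate; I raised its threshold and repeated the measurement.

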